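Put the spice jars away in the spice chest

TASK

Put the spices away: open the chest's hinged lid fully onto its stop, then stand every squat spice jar upright on the chest floor, one to a compartment. Then lay the flat inner board over them inside the chest and press it down past the two spring catches until it sits level on its ledges, and lower the lid shut. Move the lid gently at both ends, without letting it bang, and leave the tall spice bottles and everything else on the counter alone.

Things in the scene. Friction and masses are not known exactly. Their poses are not given: they have to be found in the camera images.
- chest: Fixed wooden spice chest, a box open on top under the lid: outside 190 (x) by 240 (y) by 80 mm tall, walls 8, floor 6, inside 174 by 224 mm. Origin: centre of its underside; x runs from its front (robot side) to the hinge side, z up. Two dividers (4 mm thick, tops 20 mm above the underside) cross at the centre: four compartments of 85 by 110 mm.
- ledge_a (a point): Middle of the ledge on the +y end wall: 12 mm wide, running the wall's length, top 56 mm above the chest's underside. Above its middle a rounded spring catch stands 7 mm out of the wall, nose centre 70 mm above the underside; it gives way sideways when the board is pressed down past it (5 to 18 N in all; push over an end that stands up). Catch housings outside the end walls reach y = +-136 mm.
- ledge_b (a point): The same at the -y end wall, with the other spring catch.
- lid (a joint): Lid angle in rad: 0 shut on the rim, 1.75 fully open on its stop (leaning back a little past upright). A stiff hinge holds it wherever it is left.
- lid_hinge (a point): Point on the lid's hinge axis, the middle of the far (+x) upper edge of the chest, 95 mm from the chest centre and 80 mm above its underside; the axis is the chest's y.
- lid_bar (a point): Middle of the lid's handle, a round steel bar 12 mm thick and 110 mm long, parallel to the hinge, 228 mm from it, held 38 mm out from the lid's front edge by an arm at each end (100 mm clear between the arms). The lid is a wooden panel 190 by 240 by 12 mm, 0.35 kg; the bar lies in the lid's middle plane, 7 mm above the hinge line when shut.
- jar1: squat closed spice jar, glass with a flat steel cap, a plain cylinder 50 mm across and 42 mm tall, standing upright on the counter; origin at the centre of its underside, z up. May be absent.
- jar2: squat closed spice jar, glass with a flat steel cap, a plain cylinder 50 mm across and 42 mm tall, standing upright on the counter; origin at the centre of its underside, z up. May be absent.
- jar3: squat closed spice jar, glass with a flat steel cap, a plain cylinder 50 mm across and 42 mm tall, standing upright on the counter; origin at the centre of its underside, z up. May be absent.
- jar4: squat closed spice jar, glass with a flat steel cap, a plain cylinder 50 mm across and 42 mm tall, standing upright on the counter; origin at the centre of its underside, z up. May be absent.
- board: Flat wooden inner board 166 (x) by 216 (y) by 8 mm, 0.2 kg, lying on the counter, with a dark wooden grip ridge on top at its centre, 14 mm wide (x), 70 mm long (y) and 12 mm high. Origin at the centre of its underside, z up. Lying on the ledges its origin is 56 mm above the chest's underside, with 4 mm play all round; it fits either way round.
- cell0 (a point): Floor point in the compartment at the chest's front right (-x, -y), a good place for a jar: (-43, -50, 6) mm in the chest's frame.
- cell1 (a point): The same, front left (-x, +y).
- cell2 (a point): The same, hinge side right (+x, -y).
- cell3 (a point): The same, hinge side left (+x, +y).
- tall1: Bystander: tall spice bottle, 44 mm across, 110 mm tall, black cap. Stays where it is. Origin: centre of underside.
- tall2: Bystander: another tall spice bottle, the same, right of the chest.
- mill: Bystander: dark turned pepper mill, 56 mm across, 160 mm tall. Origin: centre of underside.
- mug: Bystander: blue mug, 80 mm across, 90 mm tall. Origin: centre of underside.
- bowl: Bystander: small wooden pinch bowl, 76 mm across, 30 mm tall. Origin: centre of underside.
Not all that is in view belongs to the job. Leave any purple look-alike of the jar1 alone. Leave any purple look-alike of the jar3 alone.

How it is judged:
On the way, in this order (a step that is already met when the one before it is completed fails the run):
1. the lid is fully open on its stop (value of joint lid above 1.68 rad), for 0.3 s.
2. every jar stands upright on the chest floor (x of jar1 in the frame of chest between -0.087 and 0.087 m and y of jar1 in the frame of chest between -0.112 and 0.112 m and z of jar1 in the frame of chest between 0.001 and 0.011 m and angle between each of jar1, jar2, jar3, jar4's own z axis and vertical below 0.15 rad and x of jar2 in the frame of chest between -0.087 and 0.087 m and y of jar2 in the frame of chest between -0.112 and 0.112 m and z of jar2 in the frame of chest between 0.001 and 0.011 m and x of jar3 in the frame of chest between -0.087 and 0.087 m and y of jar3 in the frame of chest between -0.112 and 0.112 m and z of jar3 in the frame of chest between 0.001 and 0.011 m and x of jar4 in the frame of chest between -0.087 and 0.087 m and y of jar4 in the frame of chest between -0.112 and 0.112 m and z of jar4 in the frame of chest between 0.001 and 0.011 m and value of joint lid above 1.5 rad), for 0.3 s.
3. the inner board lies level on its ledges, past the catches, with the lid still open (x of board in the frame of chest between -0.009 and 0.009 m and y of board in the frame of chest between -0.009 and 0.009 m and z of board in the frame of chest between 0.053 and 0.059 m and angle between board's own z axis and vertical below 0.035 rad and value of joint lid above 1 rad), for 0.3 s.
At the end, for the whole second after the job is handed in: Lid shut (below 0.035 rad); every jar in the chest, standing on its floor within 5 mm and upright within 0.15 rad; board on its ledges within 3 mm in height and level within 0.035 rad; all at rest (x of jar1 in the frame of chest between -0.087 and 0.087 m and y of jar1 in the frame of chest between -0.112 and 0.112 m and z of jar1 in the frame of chest between 0.001 and 0.011 m and angle between each of jar1, jar2, jar3, jar4's own z axis and vertical below 0.15 rad and x of jar2 in the frame of chest between -0.087 and 0.087 m and y of jar2 in the frame of chest between -0.112 and 0.112 m and z of jar2 in the frame of chest between 0.001 and 0.011 m and x of jar3 in the frame of chest between -0.087 and 0.087 m and y of jar3 in the frame of chest between -0.112 and 0.112 m and z of jar3 in the frame of chest between 0.001 and 0.011 m and x of jar4 in the frame of chest between -0.087 and 0.087 m and y of jar4 in the frame of chest between -0.112 and 0.112 m and z of jar4 in the frame of chest between 0.001 and 0.011 m and x of board in the frame of chest between -0.009 and 0.009 m and y of board in the frame of chest between -0.009 and 0.009 m and z of board in the frame of chest between 0.053 and 0.059 m and angle between board's own z axis and vertical below 0.035 rad and linear speed of each of jar1, jar2, jar3, jar4, board below 0.02 m/s and value of joint lid below 0.035 rad); the robot touches nothing.
It fails at once if the lid bangs against its open stop (over 1.2 rad/s in the last 0.1 rad) (value of joint lid above 1.65 rad and velocity of joint lid above 1.2 rad/s).
It fails at once if the lid bangs shut (over 1.2 rad/s in the last 0.1 rad) (value of joint lid below 0.1 rad and velocity of joint lid below -1.2 rad/s).
It fails at once if a bystander is knocked over or shifted more than 4 cm (distance of any of tall1, tall2, mill, mug, bowl from where it was at the start of the episode above 0.04 m or angle between any of tall1, tall2, mill, mug, bowl's own z axis and vertical above 0.5 rad).
Of jar1, jar2, jar3, jar4 only 2 to 4 are there at a start; the rules pass over those that are not, and their reading is None.
At some moment in a run one of jar1, jar2, jar3, jar4 may be knocked a few centimetres aside while the robot is not near it.
It also fails if it takes over 210 s, if anything falls off the work surface, if the arm or the gripper's body presses on something with over 40 N, if the wrist force passes 120 N, or if a joint passes its speed limit or range.

ROBOT

A 7-joint arm with a two-finger parallel gripper is mounted at the origin on the work surface. World frame = base frame: x ahead of the robot, y to its left, z up, the work surface at z = 0. Lengths are in m, angles in rad, forces in N, time in s.
With the tool pointing down it reaches from about 0.425 to 0.925 m from the base axis. Payload 6.8 kg.
Tool frame: the origin (TCP) lies midway between the tips of the shut fingers; the grasp point (between the pads) lies 19 mm behind it (bot.hold_point_z is the distance from the TCP to the grasp point, in m); z points along the fingers, y is the line along which they close (so a half turn about z gives the same grasp; the last joint's range is limited). The gripper opens to 85 mm and grips with 20 to 120 N. Pads are 22 mm wide; open, the fingers measure 114 mm over their backs; the gripper's body (76 mm by 85 mm) begins 54 mm behind the grasp point. The pads swing forward as they close: fully open they stand 13 mm farther back than shut.
Start: joints at [1.101, 0.477, 0.022, 1.555, -0.011, 1.109, -0.083], TCP at [0.239, -0.631, 0.231] pointing down, gripper open.
Joint ranges: [-2.96, 2.96], [-0.34, 2.1], [-1.41, 1.46], [0.24, 2.44], [-1.37, 4.51], [0.17, 1.92], [-2.96, 2.96]. Speed limits (rad/s): [2.39, 2.39, 3.14, 3.14, 3.14, 3.14, 3.14].

INTERFACE

Orientations are given as a unit quaternion [w, x, y, z].
In Python, from station import bot gives the robot as it stands. The module is installed in compiled form; this text tells all that it offers.
- The arm moves only by the tool step_arm, never from a script. Its argument "increments" is a list that holds one entry, the list of rows, each a list of 7 numbers: the opening, from -1 (shut) to 1 (fully open), then the shift along the tool's x, y, z in mm, then the turn, a rotation vector about the tool's x, y, z in degrees. In form: [[[grip, x, y, z, ax, ay, az], ...]]. A call has 1 to 10 rows; each row is the pose to reach, as a shift and turn from the pose commanded when the call began, along the tool's axes at that moment; what a row does not reach only later rows make up. A row lasts 1/12 s, in which the tool goes at most 41.7 mm and 7.16 degrees, less where a joint would pass 70% of its speed; a pose out of reach is approached as far as the arm can. A call with a gripper value outside its range is refused whole. The fingers move at their own pace and stop on an object; "force" is the grip in N (left out, the last holds). Time passes only in rows, so rows that repeat a pose let the fingers close. It gives the time, the measured TCP pose, the force, the opening and the grip force at its end, in the units of the state.
- bot.get_obs(): the state, without advancing time (a new reading comes with each control period).
- bot.read_camera(name): name is "scene" or "top" or "wrist"; returns a dict with "image" (420x560x3 uint8, red, green, blue), "camera_matrix" (3x3 intrinsics, pixels), "R" (3x3) and "t" (3): a world point X has camera coordinates R X + t. Camera axes: x right, y down, z forward; pixel columns grow to the right and rows downward; lengths in m; the calibration is good to about 2 mm. A picture is of the moment at which its call begins. There is no depth.
- bot.hand_in(): hands the job in; it is judged then, once.
The state is a dict: "t": time; "q": joint angles; "joint_vel": joint speeds; "joint_torque": joint torques, N m; "eef_pos": TCP position; "tool_rot": TCP orientation; "contact_force": force on the tool from outside, world axes, zero at the start; "torque": the same for the moment, N m; "gripper_width": opening from 0.0 (shut) to 1.0 (fully open); "grasp_force": force on a finger pad.
Only numpy, scipy, OpenCV 4.12 (cv2) and the standard library are available. Lean on these libraries where they do the work, as an engineer would, in place of code of your own. Each camera call takes 0.05 s, during which the arm holds its last target. There are 200 camera calls.

## Working session

There is one attempt and no reset: what is moved stays moved. The work goes in short steps, Python scripts to look and compute and a tool call to move; the robot and the scene stay as the last step left them, time stands still between calls to the robot, and variables do not carry over. Pictures are saved under pics/ and viewed, at most 14 in all, crops included, and the job is handed in when it is done.

Besides the shell and the picture viewer there is one more tool, called after "Request:" by a JSON object that holds its "name" and its "arguments". step_arm: Moves the arm, as the interface text tells. Its arguments: {"type":"object","properties":{"increments":{"type":"array"},"force":{"type":"number"}},"required":["increments"]}

```bash
mkdir -p pics; cat > h.py <<'E'
import numpy as np, cv2
from station import bot
def snap(n,f=None):
    c=bot.read_camera(n)
    if f: cv2.imwrite('pics/'+f,c['image'][:,:,::-1])
    return c
def P(c): return c['camera_matrix']@np.c_[c['R'],c['t']]
def proj(c,X):
    x=c['camera_matrix']@(c['R']@np.array(X,float)+c['t']); return x[:2]/x[2]
def ray(c,uv,z):
    K,R,t=c['camera_matrix'],c['R'],c['t']; o=-R.T@t; d=R.T@np.linalg.solve(K,[uv[0],uv[1],1.]); return o+d*(z-o[2])/d[2]
def tri(c1,p1,c2,p2):
    X=cv2.triangulatePoints(P(c1),P(c2),np.array(p1,float).reshape(2,1),np.array(p2,float).reshape(2,1)); return (X[:3]/X[3]).ravel()
E
python3 - <<'E'
from h import *
import pickle
d={n:snap(n,n+'0.png') for n in('scene','top','wrist')}
pickle.dump(d,open('c0.pkl','wb'))
for n in d:print(n,-d[n]['R'].T@d[n]['t'],d[n]['camera_matrix'][0,0])
o=bot.get_obs();print(o['t'],o['eef_pos'],o['tool_rot'],bot.hold_point_z)
E
```

```text
scene [1.47762106 0.32616097 1.00897333] 496.3617930995912
top [ 0.38857776 -0.04204885  1.17982277] 418.95768682481946
wrist [ 0.30913772 -0.60421082  0.37371604] 349.45216091271584
0.15 [ 0.23874602 -0.63088751  0.23055427] [-6.75840562e-04  9.83683736e-01  1.79905032e-01 -1.71837092e-04] 0.0187
```

View pics/scene0.png

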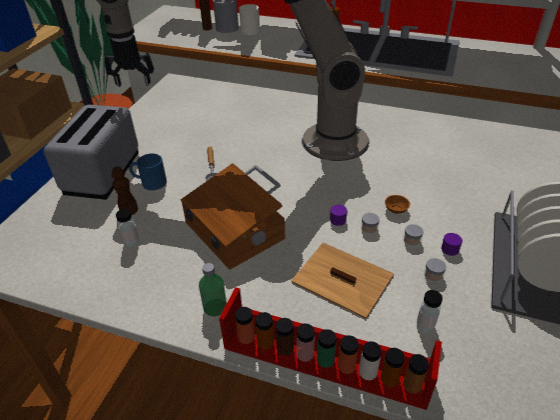

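View pics/top0.png

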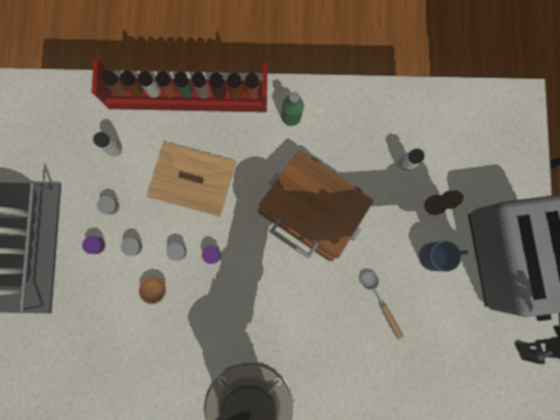

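Top view: grey squat jars at (107,204), (131,244), (176,250). Purple look-alikes at (93,245) and (211,254) stay, as do the bowl (152,289), the talls (105,143) and (410,160), and everything else. The board is at (191,179), the chest at (316,205) and its bar at about (292,238). Next I'll check these in a close crop.

```bash
python3 - <<'E'
from h import *
import pickle
d=pickle.load(open('c0.pkl','rb'))
T=d['top']['image'];S=d['scene']['image']
def z(I,x0,y0,w,h):return cv2.resize(I[y0:y0+h,x0:x0+w],(400,300),interpolation=cv2.INTER_CUBIC)
im=np.vstack([np.hstack([z(T,250,140,133,100+30)[:, :],z(S,170,150,133,120)]),np.hstack([z(T,80,130,160,120+20),z(S,285,180,200,140)])])
cv2.imwrite('pics/crop1.png',im[:,:,::-1])
for nm,p in dict(j1=(107,204),j2=(131,244),j3=(176,250),p1=(93,245),p2=(211,254),board=(191,179),bar=(292,238),ch=(316,205),tall1=(105,143),bowl=(152,289),tall2=(410,160),mug=(440,256)).items():
    print(nm,ray(d['top'],p,.04 if nm[0] in'jp' else .085 if nm in('bar','ch') else .02).round(3))
E
```

```text
j1 [0.541 0.401 0.04 ]
j2 [0.433 0.329 0.04 ]
j3 [0.419 0.207 0.04 ]
p1 [0.428 0.432 0.04 ]
p2 [0.41  0.111 0.04 ]
board [0.62  0.178 0.02 ]
bar [ 0.455 -0.105  0.085]
ch [ 0.544 -0.167  0.085]
tall1 [0.719 0.426 0.02 ]
bowl [0.313 0.272 0.02 ]
tall2 [ 0.687 -0.44   0.02 ]
mug [ 0.418 -0.518  0.02 ]
```

View pics/crop1.png

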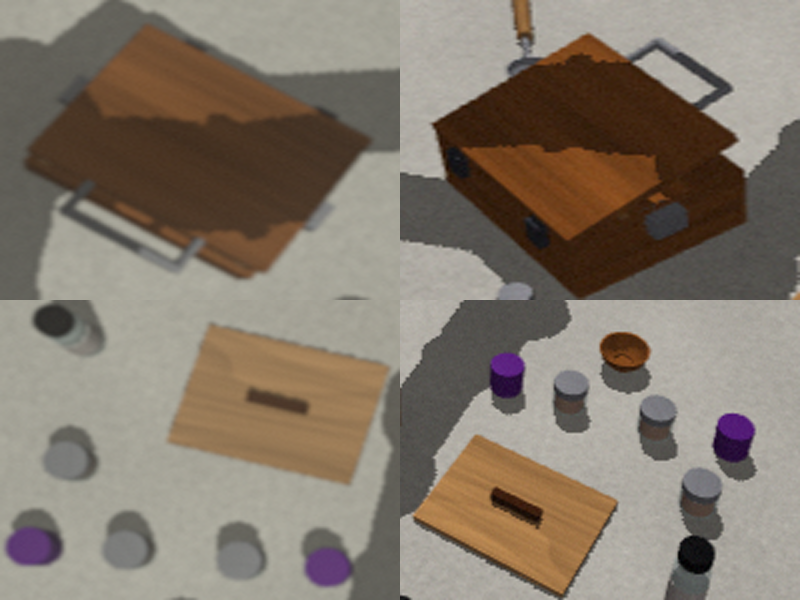

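The crop confirms three grey-capped jars. The lid is slightly ajar and the hinge side faces away from the robot. I'll fit the chest pose and lid angle to corners picked in both views.

```bash
cat >> h.py <<'E'
def lidpt(r,y,h,th):  # chest frame: r from hinge, h above hinge line in lid frame
    return np.array([.095-r*np.cos(th)+h*np.sin(th)*1.0, y, .08+r*np.sin(th)+h*np.cos(th)])
def c2w(p,x,y,yaw,z=0):
    c,s=np.cos(yaw),np.sin(yaw); return np.array([x+c*p[0]-s*p[1],y+s*p[0]+c*p[1],p[2]+z])
E
python3 - <<'E'
from h import *
import pickle
from scipy.optimize import least_squares
d=pickle.load(open('c0.pkl','rb'))
L=[('top',(298.9,150.4),('l',0,.12,.013)),('top',(373,199.8),('l',0,-.12,.013)),('top',(259,205.9),('l',.19,.12,.013)),('top',(336.4,257.9),('l',.19,-.12,.013)),
('top',(270.6,231),('l',.234,.055,.007)),('top',(309.2,256.1),('l',.234,-.055,.007)),
('scene',(181.3,199.6),('l',0,-.12,.013)),('scene',(226.2,246),('l',0,.12,.013)),('scene',(232.5,163.6),('l',.19,-.12,.013)),('scene',(282.4,205.6),('l',.19,.12,.013)),
('scene',(256.4,166),('l',.234,-.055,.013)),('scene',(280,185.6),('l',.234,.055,.013)),
('scene',(230.5,269.2),('c',.095,.12,0)),('scene',(284.7,238),('c',-.095,.12,0))]
def res(p):
    r=[]
    for n,uv,k in L:
        q=lidpt(k[1],k[2],k[3],p[3]) if k[0]=='l' else np.array(k[1:],float)
        r.append(proj(d[n],c2w(q,*p[:3]))-uv)
    return np.array(r).ravel()
s=least_squares(res,[.544,-.167,-.6,.2],loss='soft_l1')
print(s.x.round(4)); print(res(s.x).reshape(-1,2).round(1).tolist())
x=s.x
print('bar',c2w(lidpt(.228,0,.007,x[3]),*x[:3]))
for i,(a,b) in enumerate([(-.043,-.05),(-.043,.05),(.043,-.05),(.043,.05)]):print('cell',i,c2w([a,b,.006],*x[:3]).round(4))
# jars
for n in('top','scene'):
    I=cv2.cvtColor(d[n]['image'],cv2.COLOR_RGB2HSV)
# bar arc
for th in np.arange(x[3],1.76,.2):print(round(th,2),c2w(lidpt(.228,0,.007,th),*x[:3]).round(3))
# jars: tri: cap centres
bs=lambda X,Y:(285+(X-400)/2,180+(Y-300)*140/300)
bt=lambda X,Y:(80+X*.4,130+(Y-300)*140/300)
for t,s_ in [((68,460),(702,485)),((128,548),(658,411)),((240,560),(571,385)),((277,401),(517,502))]:print(tri(d['top'],bt(*t),d['scene'],bs(*s_)).round(4))
for t,s_ in [((210,324),(475,436)),((388,369),(617,502)),((351,484),(565,595)),((168,440),(416,515))]:print('bd',tri(d['top'],bt(*t),d['scene'],bs(*s_)).round(4))
E
```

```text
[ 0.5432 -0.1633 -0.5718  0.1982]
[[-1.6, -0.7], [0.6, -0.3], [-1.3, -0.6], [1.1, 0.6], [-1.3, 3.1], [-3.1, 2.6], [-2.1, -0.2], [-0.7, 0.4], [-0.3, 0.4], [-0.2, -0.6], [0.2, 0.2], [-0.2, -1.2], [-1.0, 0.7], [0.0, 0.2]]
bar [ 0.43625378 -0.0945372   0.13175601]
cell 0 [ 0.48   -0.1821  0.006 ]
cell 1 [ 0.5341 -0.098   0.006 ]
cell 2 [ 0.5523 -0.2287  0.006 ]
cell 3 [ 0.6064 -0.1446  0.006 ]
0.2 [ 0.436 -0.095  0.132]
0.4 [ 0.449 -0.102  0.175]
0.6 [ 0.468 -0.115  0.214]
0.8 [ 0.493 -0.131  0.248]
1.0 [ 0.524 -0.151  0.275]
1.2 [ 0.559 -0.173  0.295]
1.4 [ 0.596 -0.197  0.306]
1.6 [ 0.634 -0.222  0.308]
[0.5395 0.4048 0.0357]
[0.4279 0.3332 0.0351]
[0.4153 0.2094 0.0352]
[0.6245 0.1815 0.0183]
bd [0.6916 0.1714 0.2014]
bd [0.6596 0.2065 0.0789]
bd [ 0.5367  0.2023 -0.2787]
bd [0.6528 0.164  0.0612]
```

Fit: chest at (0.543, -0.163), yaw -32.8°, lid ajar 0.20 rad, jar caps at z≈0.036 (the text implies 0.042). Next I move the arm above the bar and look with the wrist camera.

Request:
{"name": "step_arm", "arguments": {"increments": [[[0,27,-31,-2,0,0,0],[0,54,-62,-3,0,0,0],[0,81,-93,-4,0,0,0],[0,108,-124,-6,0,0,0],[0,135,-155,-7,0,0,0],[0,162,-186,-8,0,0,0],[0,189,-218,-10,0,0,0],[0,216,-249,-11,0,0,0],[0,243,-280,-12,0,0,0],[0,269,-311,-14,0,0,0]]]}}

```text
t: 0.98
eef_pos: [0.3805, -0.2431, 0.2453]
tool_rot: [0.0, 0.984, 0.18, -0.0]
contact_force: [1.0, -0.5, -0.2]
gripper_width: 0.5
grasp_force: 0.0
```

Request:
{"name": "step_arm", "arguments": {"increments": [[[0,20,-24,-2,0,0,-6],[0,42,-48,-3,0,0,-12],[0,62,-72,-4,0,0,-18],[0,84,-97,-5,0,0,-24],[0,105,-121,-6,0,0,-30],[0,105,-121,-6,0,0,-36.5],[0,105,-121,-6,0,0,-36.5],[0,105,-121,-6,0,0,-36.5]]]}}

```text
t: 1.65
eef_pos: [0.4355, -0.0953, 0.2511]
tool_rot: [-0.0, 0.879, 0.477, -0.0]
contact_force: [0.2, -0.6, -0.6]
gripper_width: 0.502
grasp_force: 0.0
```

```bash
cat >> h.py <<'E'
from scipy.spatial.transform import Rotation as Ro
def pose():
    o=bot.get_obs(); q=o['tool_rot']; return o,np.array(o['eef_pos']),Ro.from_quat([q[1],q[2],q[3],q[0]]).as_matrix()
def go(p,yaw,tilt=None):
    """needed shift (mm, tool axes) and turn(deg) to TCP p, tool z down, tool y at world angle yaw deg (mod 180)"""
    o,e,R=pose()
    best=None
    for k in(0,180):
        a=np.radians(yaw+k); y=np.array([np.cos(a),np.sin(a),0]); z=np.array([0,0,-1.]); T=np.c_[np.cross(y,z),y,z]
        rv=Ro.from_matrix(R.T@T).as_rotvec(degrees=True)
        if best is None or np.linalg.norm(rv)<np.linalg.norm(best): best=rv
    print('shift',(R.T@(np.array(p)-e)*1e3).round(1),'turn',best.round(1))
E
python3 - <<'E'
from h import *
import pickle
c=snap('wrist','w1.png');pickle.dump(c,open('w1.pkl','wb'))
o,e,R=pose();print(o['t'],e,R.round(3).tolist(),o['q'],o['gripper_width'])
for th in(.15,.2,.25):print([proj(c,c2w(lidpt(.228,y,.007,th),.5432,-.1633,-.5718)).round() .tolist() for y in(-.05,0,.05)])
E
```

```text
1.7 [ 0.43532336 -0.09586488  0.25106862] [[0.545, 0.838, -0.001], [0.838, -0.545, -0.0], [-0.001, -0.0, -1.0]] [ 0.45219389  0.09868301 -0.3974723   2.03014199  0.04518483  1.02153547
 -0.54409307] 0.500997982416018
[[275.0, 257.0], [275.0, 200.0], [275.0, 137.0]]
[[278.0, 262.0], [278.0, 204.0], [278.0, 139.0]]
[[282.0, 268.0], [282.0, 208.0], [282.0, 140.0]]
```

View pics/w1.png

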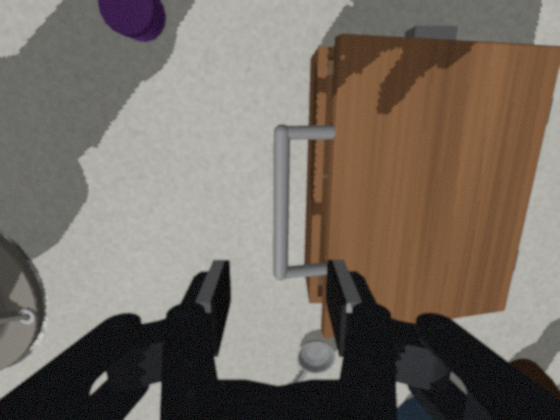

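Wrist view: the bar runs vertically at u≈282 from v=125 to 279, about 4 px from the prediction. The lid front-left corner is at (340,36), with hinge corners at (558,47) and (507,307). I'll refit with these.

```bash
cat > fit.py <<'E'
from h import *
import pickle
from scipy.optimize import least_squares
d=pickle.load(open('c0.pkl','rb'));d['w']=pickle.load(open('w1.pkl','rb'))
L=[('top',(298.9,150.4),('l',0,.12,.013)),('top',(373,199.8),('l',0,-.12,.013)),('top',(259,205.9),('l',.19,.12,.013)),('top',(336.4,257.9),('l',.19,-.12,.013)),
('top',(270.6,231),('l',.228,.055,.007)),('top',(309.2,256.1),('l',.228,-.055,.007)),
('scene',(181.3,199.6),('l',0,-.12,.013)),('scene',(226.2,246),('l',0,.12,.013)),('scene',(232.5,163.6),('l',.19,-.12,.013)),('scene',(282.4,205.6),('l',.19,.12,.013)),
('scene',(256.4,166),('l',.234,-.055,.013)),('scene',(280,185.6),('l',.234,.055,.013)),
('scene',(230.5,269.2),('c',.095,.12,0)),('scene',(284.7,238),('c',-.095,.12,0)),
('w',(340,35),('l',.19,.12,.013)),('w',(559,46),('l',0,.12,.013)),('w',(507,308),('l',0,-.12,.013)),('w',(282,125),('l',.228,.055,.007)),('w',(282,279),('l',.228,-.055,.007))]
def res(p):
    r=[]
    for n,uv,k in L:
        q=lidpt(k[1],k[2],k[3],p[3]) if k[0]=='l' else np.array(k[1:],float)
        r.append(proj(d[n],c2w(q,*p[:3]))-uv)
    return np.array(r).ravel()
s=least_squares(res,[.544,-.167,-.57,.2],loss='soft_l1')
x=s.x
if __name__=='__main__':
    print(x.round(4),np.degrees(x[2])); print(res(x).reshape(-1,2).round(1).tolist())
    b=c2w(lidpt(.228,0,.007,x[3]),*x[:3]);print('bar',b)
    print('tri bar ends',[tri(d['w'],a,d['scene'],q).round(3) for a,q in [((282,125),(280,186.5)),((282,279),(256.4,167))]])
    o,e,R=pose()
    go([b[0],b[1],b[2]-.019],np.degrees(x[2]))
    p0=lidpt(.228,0,.007,x[3])
    for th in np.r_[x[3]:1.72:9j,1.75,1.8]:
        q=lidpt(.228,0,.007,th)-p0; print(round(th,2),(q*1e3).round(0))
    R0=R
    print('chest x in tool',(R.T@[np.cos(x[2]),np.sin(x[2]),0]).round(3))
E
python3 fit.py
```

```text
[ 0.5434 -0.1647 -0.5744  0.2284] -32.90929078215427
[[-0.9, -0.9], [1.2, -0.4], [-0.4, -1.6], [2.2, 0.0], [0.9, 0.2], [-0.9, -0.0], [-2.7, -0.2], [-1.5, 0.4], [-1.2, -1.0], [-1.3, -1.9], [-0.8, -1.5], [-1.2, -2.8], [-1.6, 0.7], [-0.5, 0.3], [-1.4, -1.1], [5.3, -1.7], [-0.5, 2.2], [-0.8, 8.3], [-1.0, -6.8]]
bar [ 0.43805794 -0.09651417  0.13843597]
tri bar ends [array([ 0.471, -0.044,  0.138]), array([ 0.406, -0.141,  0.139])]
shift [  1.    2.7 131.6] turn [-0.   0.  -0.1]
0.23 [0. 0. 0.]
0.41 [15.  0. 40.]
0.6 [36.  0. 76.]
0.79 [ 65.   0. 108.]
0.97 [ 98.   0. 134.]
1.16 [136.   0. 153.]
1.35 [177.   0. 165.]
1.53 [219.   0. 170.]
1.72 [261.   0. 166.]
1.75 [268.   0. 165.]
1.8 [279.   0. 162.]
chest x in tool [ 0.003  1.    -0.   ]
```

Request:
{"name": "step_arm", "arguments": {"increments": [[[-0.35,1,3,15,0,0,0],[-0.35,1,3,30,0,0,0],[-0.35,1,3,45,0,0,0],[-0.35,1,3,60,0,0,0],[-0.35,1,3,75,0,0,0],[-0.35,1,3,90,0,0,0],[-0.35,1,3,105,0,0,0],[-0.35,1,3,120,0,0,0],[-0.35,1,3,131,0,0,0],[-0.35,1,3,131,0,0,0]]], "force": 25}}

```text
t: 2.53
eef_pos: [0.4368, -0.0969, 0.1183]
tool_rot: [-0.001, 0.879, 0.477, -0.002]
contact_force: [-0.8, 0.1, -0.0]
gripper_width: 0.323
grasp_force: 0.0
```

Request:
{"name": "step_arm", "arguments": {"increments": [[[-1,0,0,0,0,0,0],[-1,0,0,0,0,0,0],[-1,0,0,0,0,0,0],[-1,0,0,0,0,0,0],[-1,0,0,0,0,0,0],[-1,0,0,0,0,0,0]]], "force": 25}}

```text
t: 3.03
eef_pos: [0.4374, -0.0959, 0.1203]
tool_rot: [-0.0, 0.878, 0.478, -0.001]
contact_force: [-5.5, 0.4, 0.3]
gripper_width: 0.13
grasp_force: 25.2
```

The bar is gripped (opening about 11 mm). Now the first half of the lid arc.

Request:
{"name": "step_arm", "arguments": {"increments": [[[-1,0,3,-10,0,0,0],[-1,0,7,-25,0,0,0],[-1,0,15,-40,0,0,0],[-1,0,23,-55,0,0,0],[-1,0,32,-70,0,0,0],[-1,0,42,-84,0,0,0],[-1,0,54,-98,0,0,0],[-1,0,67,-110,0,0,0],[-1,0,82,-122,0,0,0],[-1,0,98,-134,0,0,0]]]}}

```text
t: 3.87
eef_pos: [0.519, -0.1492, 0.2555]
tool_rot: [-0.001, 0.878, 0.478, -0.002]
contact_force: [-7.3, -1.1, 1.6]
gripper_width: 0.131
grasp_force: 24.5
```

```bash
python3 -c "
from h import *
o,e,R=pose();print(e,o['contact_force'],R.round(3).tolist(),o['q'].round(2) if hasattr(o['q'],'round') else o['q'],o['gripper_width'])
c=(.5434,-.1647,-.5744)
g=e-R@[0,0,-.019]*-1
v=np.array([e[0]-c[0],e[1]-c[1]]);h=v@[np.cos(c[2]),np.sin(c[2])];zz=e[2]+.019-.08
print(h,zz,np.hypot(h-.095,zz),np.arctan2(zz,.095-h)-np.arctan2(.007,.228))"
```

```text
[ 0.51898013 -0.14924097  0.25554899] [-7.28275171 -1.13075138  1.59309585] [[0.542, 0.84, -0.005], [0.84, -0.542, -0.0], [-0.003, -0.004, -1.0]] [ 0.47  0.26 -0.36  1.83  0.1   1.08 -0.51] 0.1305090027911143
-0.028900303865193336 0.19454899033523726 0.23065254158224116 0.9730223886914798
```

Request:
{"name": "step_arm", "arguments": {"increments": [[[-1,0,14,-8,0,0,0],[-1,0,28,-15,0,0,0],[-1,0,42,-21,0,0,0],[-1,0,56,-26,0,0,0],[-1,0,70,-30,0,0,0],[-1,0,84,-33,0,0,0],[-1,0,98,-35,0,0,0],[-1,0,112,-36,0,0,0],[-1,0,125,-36,0,0,0],[-1,0,138,-35,0,0,0]]]}}

```text
t: 4.7
eef_pos: [0.6372, -0.226, 0.2907]
tool_rot: [0.001, 0.878, 0.478, -0.001]
contact_force: [-4.1, -1.3, 4.0]
gripper_width: 0.126
grasp_force: 25.7
```

Request:
{"name": "step_arm", "arguments": {"increments": [[[-1,0,5,1,0,0,0],[-1,0,10,1,0,0,0],[-1,0,15,2,0,0,0],[-1,0,20,2,0,0,0],[-1,0,25,3,0,0,0],[-1,0,30,4,0,0,0],[-1,0,34,5,0,0,0],[-1,0,37,5,0,0,0],[-1,0,37,5,0,0,0],[-1,0,37,5,0,0,0]]]}}

```text
t: 5.53
eef_pos: [0.6618, -0.2419, 0.2861]
tool_rot: [-0.005, 0.878, 0.479, -0.005]
contact_force: [-30.3, 7.8, 18.0]
gripper_width: 0.125
grasp_force: 27.8
```

```bash
cat > th.py <<'E'
from h import *
o,e,R=pose();print(o['t'],e,o['contact_force'],o['gripper_width'])
c=(.5434,-.1647,-.5744)
v=np.array([e[0]-c[0],e[1]-c[1]]);h=v@[np.cos(c[2]),np.sin(c[2])];zz=e[2]+.019-.08
print(h,zz,np.hypot(h-.095,zz),np.arctan2(zz,.095-h)-np.arctan2(.007,.228))
E
python3 th.py
```

```text
5.5333 [ 0.66183551 -0.24193619  0.2860857 ] [-30.34274822   7.79530916  17.9825966 ] 0.1252895953597171
0.14139362017874785 0.22508570201598826 0.22981719092644087 1.7433729510937575
```

The lid is on its stop (1.743 rad, pressing force on the stop). I'll release, rise and travel to a viewpoint over the jars.

Request:
{"name": "step_arm", "arguments": {"increments": [[[-1,0,-4,0,0,0,0],[-0.4,0,-6,0,0,0,0],[-0.4,0,-6,0,0,0,0],[-0.4,0,-6,0,0,0,0],[-0.4,0,-6,0,0,0,0],[-0.4,0,-6,-10,0,0,0],[-0.4,0,-6,-30,0,0,0],[-0.4,0,-6,-50,0,0,0],[-0.4,0,-6,-70,0,0,0],[-0.4,0,-6,-80,0,0,0]]]}}

```text
t: 6.37
eef_pos: [0.6646, -0.2403, 0.368]
tool_rot: [0.001, 0.878, 0.479, 0.002]
contact_force: [1.4, 0.6, 0.9]
gripper_width: 0.298
grasp_force: 0.0
```

Request:
{"name": "step_arm", "arguments": {"increments": [[[0,26,-30,0,0,0,0],[0,53,-60,0,0,0,0],[0,79,-89,0,0,0,0],[0,106,-119,0,0,0,0],[0,132,-149,0,0,0,0],[0,159,-179,0,0,0,0],[0,185,-208,0,0,0,0],[0,212,-238,0,0,0,0],[0,238,-268,0,0,0,0],[0,265,-297,0,0,0,0]]]}}

```text
t: 7.2
eef_pos: [0.5563, 0.1452, 0.3647]
tool_rot: [0.0, 0.878, 0.479, 0.0]
contact_force: [0.3, 0.2, 0.5]
gripper_width: 0.497
grasp_force: 0.0
```

Request:
{"name": "step_arm", "arguments": {"increments": [[[0.9,18,-19,10,0,0,-6],[0.9,35,-38,20,0,0,-13],[0.9,53,-57,30,0,0,-19],[0.9,70,-75,40,0,0,-26],[0.9,88,-94,50,0,0,-32],[0.9,88,-94,60,0,0,-39],[0.9,88,-94,60,0,0,-45],[0.9,88,-94,60,0,0,-52],[0.9,88,-94,60,0,0,-58],[0.9,88,-94,60,0,0,-65]]]}}

```text
t: 8.03
eef_pos: [0.5258, 0.2684, 0.3043]
tool_rot: [-0.0, 0.481, 0.877, 0.0]
contact_force: [0.3, -0.2, -0.4]
gripper_width: 0.953
grasp_force: 0.0
```

Request:
{"name": "step_arm", "arguments": {"increments": [[[0.9,0,0,0,0,0,-7],[0.9,0,0,0,0,0,-14],[0.9,0,0,0,0,0,-21],[0.9,0,0,0,0,0,-25],[0.9,0,0,0,0,0,-25],[0.9,0,0,0,0,0,-25]]]}}

```text
t: 8.53
eef_pos: [0.5259, 0.2682, 0.3043]
tool_rot: [-0.0, 0.283, 0.959, 0.0]
contact_force: [-0.3, 0.2, 0.4]
gripper_width: 0.951
grasp_force: 0.0
```

```bash
python3 - <<'E'
from h import *
import pickle
c=snap('wrist','w2.png');t=snap('top');s=snap('scene');pickle.dump([c,t,s],open('w2.pkl','wb'))
o,e,R=pose();print(o['t'],e,R.round(3).tolist(),np.round(o['q'],2))
im=np.hstack([cv2.resize(c['image'],(533,400)),cv2.resize(s['image'][120:320,150:283],(266,400))])
cv2.imwrite('pics/m2.png',im[:,:,::-1])
E
```

```text
8.6833 [0.52574467 0.2682736  0.30435068] [[-0.84, 0.543, 0.0], [0.543, 0.84, -0.0], [-0.0, 0.0, -1.0]] [ 0.05  0.39 -0.82  1.63  0.29  1.25  0.17]
```

View pics/m2.png

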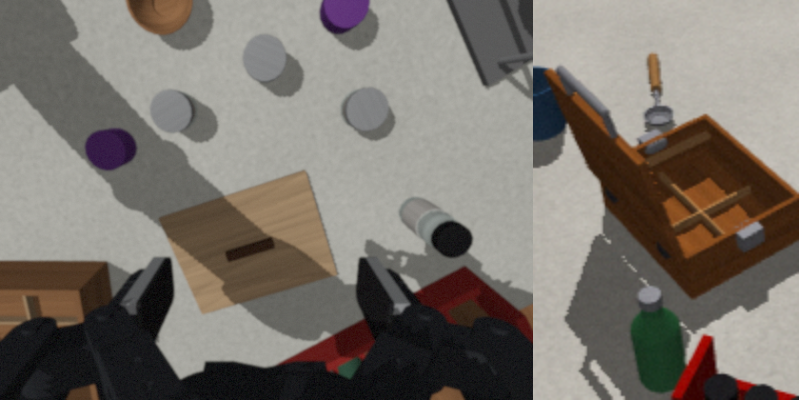

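Composite: the lid is fully open. In the wrist part, the jar caps are at (171,111), (265,57) and (368,109). The board's corners are (303,171), (337,273), (204,313) and (161,218), with the ridge at (250,249).

```bash
python3 - <<'E'
from h import *
import pickle
c,t,s=pickle.load(open('w2.pkl','rb'))
f=533/560
g=cv2.medianBlur(cv2.cvtColor(c['image'],cv2.COLOR_RGB2GRAY),3)
H=cv2.HoughCircles(g,cv2.HOUGH_GRADIENT,1,30,param1=80,param2=14,minRadius=18,maxRadius=28)[0]
tops=[(176,250),(131,244),(107,204)];sc=[(370.5,219.7),(414,231.8),(436,266.3)]
for p,tp,ss in zip([(171,111),(265,57),(368,109)],tops,sc):
    p=np.array(p)/f; h=H[np.argmin(np.hypot(*(H[:,:2]-p).T))]
    print('jar',p.round(1),h,ray(c,h[:2],.042).round(4),'hand',ray(c,p,.042).round(4),'tri top',tri(c,h[:2],t,tp).round(4),'tri sc',tri(c,h[:2],s,ss).round(4))
B=np.array([ray(c,np.array(p)/f,.008) for p in[(303.5,170.5),(337.5,273.5),(203.5,313.5),(161,218)]])
print(B.round(4).tolist(),np.linalg.norm(B-np.roll(B,-1,0),axis=1).round(3),B.mean(0))
m=(B[1]+B[2]-B[0]-B[3])/2; print('short dir deg',np.degrees(np.arctan2(m[1],m[0])))
print('ridge',ray(c,np.array((250,248.5))/f,.02), 'tri', tri(c,np.array((250,248.5))/f,s,(343,275.5)))
E
```

```text
jar [179.7 116.6] [181.5 116.5  23. ] [0.4168 0.2112 0.042 ] hand [0.4158 0.2094 0.042 ] tri top [0.4179 0.2085 0.0338] tri sc [0.4163 0.2106 0.0367]
jar [278.4  59.9] [276.5  59.5  24. ] [0.4252 0.3328 0.042 ] hand [0.4266 0.3343 0.042 ] tri top [0.4296 0.3306 0.0413] tri sc [0.4243 0.3346 0.033 ]
jar [386.6 114.5] [392.5 125.5  21.5] [0.5541 0.4053 0.042 ] hand [0.5399 0.4053 0.042 ] tri top [0.5441 0.3984 0.0551] tri sc [0.5523 0.4046 0.0499]
[[0.57, 0.3033, 0.008], [0.7306, 0.2657, 0.008], [0.6787, 0.0584, 0.008], [0.5195, 0.1004, 0.008]] [0.165 0.214 0.165 0.209] [0.62471704 0.18192025 0.008     ]
short dir deg -13.978729775063456
ridge [0.62200092 0.18283683 0.02      ] tri [0.62428086 0.18200685 0.01392904]
```

Jars are at A (0.416, 0.210), B (0.426, 0.333) and C (0.540, 0.405), tops at about 42 mm. Board centre (0.624, 0.182), yaw -14°. Grasping jar C first.

Request:
{"name": "step_arm", "arguments": {"increments": [[[1,13,25,30,0,0,0],[1,25,49,60,0,0,0],[1,38,74,90,0,0,0],[1,50,98,120,0,0,0],[1,63,123,150,0,0,0],[1,63,123,185,0,0,0],[1,63,123,220,0,0,0],[1,63,123,250,0,0,0],[1,63,123,275,0,0,0],[1,63,123,290,0,0,0]]]}}

```text
t: 9.52
eef_pos: [0.5381, 0.4045, 0.0109]
tool_rot: [-0.001, 0.282, 0.959, -0.002]
contact_force: [-0.6, -0.8, -0.3]
gripper_width: 1.001
grasp_force: 0.0
```

Request:
{"name": "step_arm", "arguments": {"increments": [[[1,0,0,6,0,0,0],[-1,0,0,6,0,0,0],[-1,0,0,6,0,0,0],[-1,0,0,6,0,0,0],[-1,0,0,6,0,0,0],[-1,0,0,6,0,0,0],[-1,0,0,6,0,0,0],[-1,0,0,6,0,0,0]]], "force": 40}}

```text
t: 10.18
eef_pos: [0.5405, 0.4069, 0.0106]
tool_rot: [0.001, 0.282, 0.959, 0.001]
contact_force: [-0.5, -0.8, 6.9]
gripper_width: 0.574
grasp_force: 42.1
```

Request:
{"name": "step_arm", "arguments": {"increments": [[[-1,0,0,-20,0,0,0],[-1,0,0,-50,0,0,0],[-1,0,0,-80,0,0,0],[-1,-20,-25,-110,0,0,0],[-1,-42,-53,-140,0,0,0],[-1,-68,-84,-140,0,0,0],[-1,-94,-116,-140,0,0,0],[-1,-120,-148,-140,0,0,0],[-1,-146,-180,-140,0,0,0],[-1,-172,-212,-140,0,0,0]]]}}

```text
t: 11.02
eef_pos: [0.5688, 0.1349, 0.149]
tool_rot: [0.001, 0.282, 0.959, -0.0]
contact_force: [1.2, -0.5, -1.0]
gripper_width: 0.575
grasp_force: 42.0
```

Request:
{"name": "step_arm", "arguments": {"increments": [[[-1,-26,-31,0,0,0,0],[-1,-51,-63,0,0,0,0],[-1,-77,-94,0,0,0,0],[-1,-102,-126,0,0,0,0],[-1,-128,-157,0,0,0,0],[-1,-148,-182,0,0,0,0],[-1,-165,-204,0,0,0,0],[-1,-179,-220,0,0,0,0],[-1,-179,-220,0,0,0,0],[-1,-179,-220,0,0,0,0]]]}}

```text
t: 11.85
eef_pos: [0.6001, -0.1467, 0.1485]
tool_rot: [0.0, 0.284, 0.959, -0.0]
contact_force: [0.1, 1.0, -1.3]
gripper_width: 0.571
grasp_force: 42.0
```

```bash
python3 - <<'E'
from h import *
import pickle
c=snap('wrist','w3.png');pickle.dump(c,open('w3.pkl','wb'))
o,e,R=pose();print(o['t'],e,o['contact_force'],R.round(3).tolist(),np.round(o['q'],2),o['gripper_width'])
x=(.5434,-.1647,-.5744)
print('pred rim in corners',[proj(c,c2w(p,*x)).round().tolist() for p in[(-.087,-.112,.08),(-.087,.112,.08),(.087,.112,.08),(.087,-.112,.08),(0,0,.02)]])
go([.6008,-.1459,.0186],57.1)
E
```

```text
11.9 [ 0.60016027 -0.14469151  0.14860154] [ 0.15850262  0.51719651 -1.65282058] [[-0.84, 0.542, 0.0], [0.542, 0.84, 0.0], [-0.0, 0.0, -1.0]] [ 0.65  0.57 -0.71  1.74  0.43  1.    0.78] 0.5748917030054761
pred rim in corners [[-18.0, 5.0], [399.0, 5.0], [374.0, 293.0], [45.0, 293.0], [217.0, 153.0]]
shift [ -1.2  -0.7 130. ] turn [0.  0.  0.1]
```

View pics/w3.png

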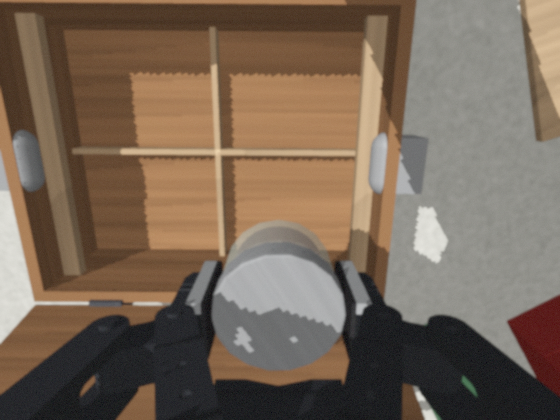

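The wrist view shows the divider crossing at (218,153) against (217,153) predicted, so the chest fit is confirmed. Lowering jar C.

Request:
{"name": "step_arm", "arguments": {"increments": [[[-1,-1,-1,20,0,0,0],[-1,-1,-1,40,0,0,0],[-1,-1,-1,60,0,0,0],[-1,-1,-1,80,0,0,0],[-1,-1,-1,98,0,0,0],[-1,-1,-1,112,0,0,0],[-1,-1,-1,122,0,0,0],[-1,-1,-1,128,0,0,0],[-1,-1,-1,131,0,0,0],[-1,-1,-1,131,0,0,0]]]}}

```text
t: 12.73
eef_pos: [0.6008, -0.1458, 0.0173]
tool_rot: [0.0, 0.282, 0.959, 0.0]
contact_force: [0.0, 0.1, -1.3]
gripper_width: 0.575
grasp_force: 42.1
```

Request:
{"name": "step_arm", "arguments": {"increments": [[[0.36,0,0,0,0,0,0],[0.36,0,0,0,0,0,0],[0.36,0,0,0,0,0,0],[0.36,0,0,0,0,0,0],[0.36,0,0,-10,0,0,0],[0.36,0,0,-30,0,0,0],[0.36,0,0,-60,0,0,0],[0.36,0,0,-95,0,0,0],[0.36,0,0,-130,0,0,0],[0.36,0,0,-160,0,0,0]]]}}

```text
t: 13.57
eef_pos: [0.601, -0.1459, 0.1806]
tool_rot: [0.001, 0.282, 0.959, 0.0]
contact_force: [0.8, -0.6, -0.3]
gripper_width: 0.679
grasp_force: 0.0
```

```bash
python3 - <<'E'
from h import *
import pickle
c=snap('wrist','w4.png');s=snap('scene');t=snap('top');pickle.dump([c,s,t],open('w4.pkl','wb'))
I0=pickle.load(open('w2.pkl','rb'))
for n,a,b in(('scene',I0[2],s),('top',I0[1],t)):
  print(n,[ (p,int(np.abs(a['image'][p[1]-8:p[1]+8,p[0]-8:p[0]+8].astype(int)-b['image'][p[1]-8:p[1]+8,p[0]-8:p[0]+8]).mean())) for p in ([(370,220),(414,234)] if n=='scene' else [(176,250),(131,244),(107,204)])])
go([.426,.333,.12],57.1);go([.416,.210,.12],57.1)
cv2.imwrite('pics/m4.png',np.hstack([cv2.resize(c['image'],(400,300)),cv2.resize(t['image'],(400,300))])[:,:,::-1])
E
```

```text
scene [((370, 220), 1), ((414, 234), 2)]
top [((176, 250), 19), ((131, 244), 47), ((107, 204), 103)]
shift [408.2 307.2  59.4] turn [0.1 0.3 0.1]
shift [350.  198.4  59.5] turn [0.1 0.3 0.1]
```

View pics/m4.png

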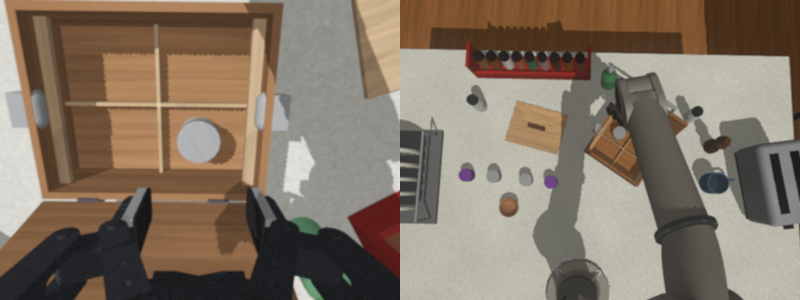

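Jar C stands in its compartment and the other two jars are unmoved. Next is jar B.

Request:
{"name": "step_arm", "arguments": {"increments": [[[0.8,32,24,0,0,0,0],[0.8,64,48,0,0,0,0],[0.8,96,72,0,0,0,0],[0.8,128,96,0,0,0,0],[0.8,160,120,0,0,0,0],[0.8,192,144,0,0,0,0],[0.8,224,168,0,0,0,0],[0.8,256,192,0,0,0,0],[0.8,288,216,0,0,0,0],[0.8,320,240,0,0,0,0]]]}}

```text
t: 14.55
eef_pos: [0.4599, 0.2298, 0.1767]
tool_rot: [-0.0, 0.282, 0.959, -0.001]
contact_force: [0.7, 0.3, -0.0]
gripper_width: 0.899
grasp_force: 0.0
```

Request:
{"name": "step_arm", "arguments": {"increments": [[[1,29,22,0,0,0,0],[1,59,45,20,0,0,0],[1,88,67,40,0,0,0],[1,88,67,65,0,0,0],[1,88,67,90,0,0,0],[1,88,67,115,0,0,0],[1,88,67,140,0,0,0],[1,88,67,158,0,0,0],[1,88,67,170,0,0,0],[1,88,67,170,0,0,0]]]}}

```text
t: 15.38
eef_pos: [0.422, 0.3312, 0.0047]
tool_rot: [-0.001, 0.282, 0.959, -0.002]
contact_force: [-1.1, -0.2, 0.1]
gripper_width: 0.998
grasp_force: 0.0
```

Request:
{"name": "step_arm", "arguments": {"increments": [[[-1,0,0,0,0,0,0],[-1,0,0,0,0,0,0],[-1,0,0,0,0,0,0],[-1,0,0,0,0,0,0],[-1,0,0,0,0,0,0],[-1,0,0,0,0,0,0],[-1,0,0,0,0,0,0]]], "force": 40}}

```text
t: 15.97
eef_pos: [0.4245, 0.3335, 0.0087]
tool_rot: [0.001, 0.282, 0.959, 0.001]
contact_force: [-0.5, -0.3, 6.5]
gripper_width: 0.579
grasp_force: 41.4
```

```bash
python3 - <<'E'
from h import *
print(pose()[1])
go([.5497,-.225,.15],57.1);go([.530,-.100,.15],57.1);go([.482,-.180,.15],57.1)
E
```

```text
[0.42452053 0.33348862 0.00873143]
shift [-407.8 -401.5 -141.7] turn [0.1 0.1 0.1]
shift [-323.5 -307.  -141.6] turn [0.1 0.1 0.1]
shift [-326.5 -400.3 -141.8] turn [0.1 0.1 0.1]
```

Request:
{"name": "step_arm", "arguments": {"increments": [[[-1,0,0,-20,0,0,0],[-1,0,0,-50,0,0,0],[-1,0,0,-85,0,0,0],[-1,-20,-20,-115,0,0,0],[-1,-45,-45,-142,0,0,0],[-1,-73,-73,-142,0,0,0],[-1,-102,-101,-142,0,0,0],[-1,-131,-129,-142,0,0,0],[-1,-160,-158,-142,0,0,0],[-1,-189,-186,-142,0,0,0]]]}}

```text
t: 16.8
eef_pos: [0.4819, 0.0718, 0.1499]
tool_rot: [0.001, 0.282, 0.959, -0.0]
contact_force: [1.1, 0.3, -1.0]
gripper_width: 0.574
grasp_force: 41.9
```

Request:
{"name": "step_arm", "arguments": {"increments": [[[-1,-29,-28,0,0,0,0],[-1,-58,-57,0,0,0,0],[-1,-87,-86,0,0,0,0],[-1,-116,-114,0,0,0,0],[-1,-145,-143,0,0,0,0],[-1,-174,-171,0,0,0,0],[-1,-200,-197,0,0,0,0],[-1,-219,-215,0,0,0,0],[-1,-219,-215,0,0,0,0],[-1,-219,-215,0,0,0,0]]]}}

```text
t: 17.63
eef_pos: [0.5493, -0.2273, 0.1492]
tool_rot: [0.0, 0.284, 0.959, -0.0]
contact_force: [-0.1, 0.2, -0.5]
gripper_width: 0.571
grasp_force: 41.9
```

```bash
python3 - <<'E'
from h import *
o,e,R=pose();print(e,o['gripper_width'],np.round(o['q'],2))
go([.5502,-.2251,.016],57.1)
E
```

```text
[ 0.54934807 -0.22730989  0.14922408] 0.5712263997706287 [ 0.82  0.53 -0.72  1.79  0.42  0.97  0.93]
shift [  0.5   2.3 133.2] turn [-0.   0.  -0.1]
```

Request:
{"name": "step_arm", "arguments": {"increments": [[[-1,0,1,20,0,0,0],[-1,0,1,40,0,0,0],[-1,0,1,60,0,0,0],[-1,0,1,80,0,0,0],[-1,0,1,98,0,0,0],[-1,0,1,112,0,0,0],[-1,0,1,122,0,0,0],[-1,0,1,129,0,0,0],[-1,0,1,133,0,0,0],[-1,0,1,133,0,0,0]]]}}

```text
t: 18.47
eef_pos: [0.5502, -0.2241, 0.016]
tool_rot: [-0.0, 0.282, 0.959, 0.0]
contact_force: [-0.8, 0.2, -1.3]
gripper_width: 0.578
grasp_force: 41.9
```

Request:
{"name": "step_arm", "arguments": {"increments": [[[0.36,0,0,0,0,0,0],[0.36,0,0,0,0,0,0],[0.36,0,0,0,0,0,0],[0.36,0,0,0,0,0,0],[0.36,0,0,-10,0,0,0],[0.36,0,0,-30,0,0,0],[0.36,0,0,-60,0,0,0],[0.36,0,0,-95,0,0,0],[0.36,0,0,-130,0,0,0],[0.36,0,0,-160,0,0,0]]]}}

```text
t: 19.3
eef_pos: [0.5507, -0.2241, 0.1796]
tool_rot: [0.001, 0.282, 0.959, 0.0]
contact_force: [0.4, 0.3, -0.2]
gripper_width: 0.681
grasp_force: 0.0
```

```bash
python3 - <<'E'
from h import *
import pickle
c=snap('wrist');s=snap('scene');t=snap('top');pickle.dump([c,s,t],open('w5.pkl','wb'))
a=pickle.load(open('w2.pkl','rb'))[2]['image'].astype(int)
df=np.abs(a-s['image']).max(2);df[:170]=0
m=(df>40).astype(np.uint8);n,l,st,ce=cv2.connectedComponentsWithStats(m)
print([(st[i][4],ce[i].round().tolist()) for i in range(1,n) if st[i][4]>25])
go([.416,.210,.12],57.1)
cv2.imwrite('pics/m5.png',np.hstack([cv2.resize(c['image'],(400,300)),cv2.resize(s['image'],(400,300))])[:,:,::-1])
E
```

```text
[(np.int32(26), [199.0, 171.0]), (np.int32(124), [213.0, 175.0]), (np.int32(76), [414.0, 173.0]), (np.int32(58), [369.0, 185.0]), (np.int32(7303), [309.0, 258.0]), (np.int32(74), [198.0, 195.0]), (np.int32(135), [217.0, 219.0]), (np.int32(459), [244.0, 233.0]), (np.int32(493), [414.0, 239.0]), (np.int32(87), [208.0, 266.0]), (np.int32(577), [435.0, 275.0]), (np.int32(1615), [337.0, 320.0]), (np.int32(713), [401.0, 341.0]), (np.int32(594), [205.0, 346.0]), (np.int32(537), [441.0, 383.0]), (np.int32(26), [357.0, 367.0]), (np.int32(61), [380.0, 380.0]), (np.int32(65), [403.0, 386.0]), (np.int32(28), [407.0, 412.0])]
shift [350.2 291.7  58.2] turn [0.1 0.4 0.1]
```

View pics/m5.png

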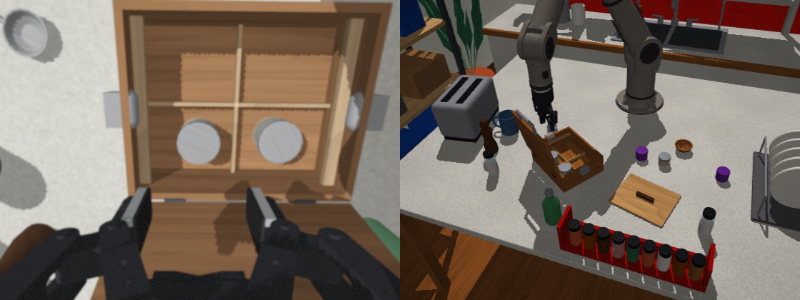

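Both jars stand in the chest and jar A is unmoved. Fetching jar A.

Request:
{"name": "step_arm", "arguments": {"increments": [[[0.8,30,25,0,0,0,0],[0.8,60,50,0,0,0,0],[0.8,90,75,0,0,0,0],[0.8,120,100,0,0,0,0],[0.8,150,125,0,0,0,0],[0.8,180,150,0,0,0,0],[0.8,210,175,0,0,0,0],[0.8,240,200,0,0,0,0],[0.8,270,225,0,0,0,0],[1,300,250,0,0,0,0]]]}}

```text
t: 20.28
eef_pos: [0.4318, 0.1493, 0.1759]
tool_rot: [-0.0, 0.282, 0.959, -0.001]
contact_force: [0.5, -0.5, 1.1]
gripper_width: 0.997
grasp_force: 0.0
```

Request:
{"name": "step_arm", "arguments": {"increments": [[[1,25,21,0,0,0,0],[1,50,42,20,0,0,0],[1,50,42,45,0,0,0],[1,50,42,70,0,0,0],[1,50,42,95,0,0,0],[1,50,42,120,0,0,0],[1,50,42,142,0,0,0],[1,50,42,158,0,0,0],[1,50,42,170,0,0,0],[1,50,42,170,0,0,0]]]}}

```text
t: 21.12
eef_pos: [0.4119, 0.2094, 0.0039]
tool_rot: [-0.002, 0.282, 0.959, -0.002]
contact_force: [-0.0, -0.4, -0.1]
gripper_width: 1.001
grasp_force: 0.0
```

Request:
{"name": "step_arm", "arguments": {"increments": [[[-1,0,0,0,0,0,0],[-1,0,0,0,0,0,0],[-1,0,0,0,0,0,0],[-1,0,0,0,0,0,0],[-1,0,0,0,0,0,0],[-1,0,0,0,0,0,0],[-1,0,0,0,0,0,0]]], "force": 40}}

```text
t: 21.7
eef_pos: [0.4145, 0.2107, 0.0073]
tool_rot: [0.001, 0.282, 0.959, 0.0]
contact_force: [-0.5, -0.4, 7.0]
gripper_width: 0.576
grasp_force: 41.2
```

```bash
python3 - <<'E'
from h import *
o,e,R=pose();print(e,o['gripper_width'],np.round(o['q'],2))
go([.5328,-.1019,.15],57.1)
E
```

```text
[0.41451658 0.21071049 0.00725945] 0.5762396407147762 [-0.04  0.6  -0.69  2.17  0.69  0.6  -0.23]
shift [-268.9 -198.6 -142.6] turn [0.1 0.1 0.1]
```

Request:
{"name": "step_arm", "arguments": {"increments": [[[-1,0,0,-20,0,0,0],[-1,0,0,-50,0,0,0],[-1,0,0,-85,0,0,0],[-1,-20,-15,-115,0,0,0],[-1,-45,-33,-142,0,0,0],[-1,-75,-55,-142,0,0,0],[-1,-105,-78,-142,0,0,0],[-1,-135,-100,-142,0,0,0],[-1,-165,-122,-142,0,0,0],[-1,-195,-144,-142,0,0,0]]]}}

```text
t: 22.53
eef_pos: [0.5003, -0.0183, 0.1489]
tool_rot: [0.001, 0.282, 0.959, -0.0]
contact_force: [0.1, 0.4, -0.9]
gripper_width: 0.571
grasp_force: 41.9
```

Request:
{"name": "step_arm", "arguments": {"increments": [[[-1,-25,-19,0,0,0,0],[-1,-50,-37,0,0,0,0],[-1,-66,-49,0,0,0,0],[-1,-74,-54,0,0,0,0],[-1,-74,-54,0,0,0,0],[-1,-74,-54,0,0,0,0]]]}}

```text
t: 23.03
eef_pos: [0.5327, -0.1005, 0.1484]
tool_rot: [-0.0, 0.282, 0.959, 0.0]
contact_force: [0.7, 0.9, -0.9]
gripper_width: 0.575
grasp_force: 41.9
```

```bash
python3 - <<'E'
from h import *
o,e,R=pose();print(e,o['gripper_width'],np.round(o['q'],2))
go([.5328,-.1019,.0145],57.1)
E
```

```text
[ 0.53269759 -0.10046367  0.14838828] 0.5748270422549644 [ 0.7   0.48 -0.8   1.91  0.42  0.93  0.7 ]
shift [ -0.9  -1.2 133.9] turn [ 0.  -0.   0.1]
```

Request:
{"name": "step_arm", "arguments": {"increments": [[[-1,-1,-1,20,0,0,0],[-1,-1,-1,40,0,0,0],[-1,-1,-1,60,0,0,0],[-1,-1,-1,80,0,0,0],[-1,-1,-1,98,0,0,0],[-1,-1,-1,112,0,0,0],[-1,-1,-1,122,0,0,0],[-1,-1,-1,129,0,0,0],[-1,-1,-1,133,0,0,0],[-1,-1,-1,133,0,0,0]]]}}

```text
t: 23.87
eef_pos: [0.5333, -0.1024, 0.0151]
tool_rot: [-0.0, 0.282, 0.959, 0.0]
contact_force: [0.2, -0.9, -1.5]
gripper_width: 0.574
grasp_force: 41.9
```

Request:
{"name": "step_arm", "arguments": {"increments": [[[0.36,0,0,0,0,0,0],[0.36,0,0,0,0,0,0],[0.36,0,0,0,0,0,0],[0.36,0,0,0,0,0,0],[0.36,0,0,-10,0,0,0],[0.36,0,0,-30,0,0,0],[0.36,0,0,-65,0,0,0],[0.36,0,0,-105,0,0,0],[0.36,0,0,-145,0,0,0],[0.36,0,0,-180,0,0,0]]]}}

```text
t: 24.7
eef_pos: [0.5335, -0.1024, 0.1987]
tool_rot: [0.001, 0.282, 0.959, 0.0]
contact_force: [1.8, -0.6, -0.1]
gripper_width: 0.679
grasp_force: 0.0
```

Request:
{"name": "step_arm", "arguments": {"increments": [[[0,8,29,0,0,0,7],[0,16,58,0,0,0,14],[0,24,87,0,0,0,21],[0,31,115,0,0,0,28],[0,39,144,0,0,0,35],[0,47,173,0,0,0,42],[0,55,202,0,0,0,49],[0,62,230,0,0,0,56],[0,70,260,0,0,0,63],[0,78,288,0,0,0,70]]]}}

```text
t: 25.53
eef_pos: [0.6238, 0.1834, 0.1963]
tool_rot: [-0.0, 0.783, 0.622, 0.0]
contact_force: [0.4, 0.1, -0.1]
gripper_width: 0.499
grasp_force: 0.0
```

Request:
{"name": "step_arm", "arguments": {"increments": [[[0,0,0,0,0,0,1],[0,0,0,0,0,0,1],[0,0,0,0,0,0,1]]]}}

```text
t: 25.78
eef_pos: [0.6234, 0.1811, 0.1957]
tool_rot: [0.0, 0.786, 0.618, -0.0]
contact_force: [-0.4, -0.6, 0.5]
gripper_width: 0.498
grasp_force: 0.0
```

```bash
python3 - <<'E'
from h import *
import pickle
c=snap('wrist');s=snap('scene');t=snap('top');pickle.dump([c,s,t],open('w6.pkl','wb'))
o,e,R=pose();print(o['t'],e,R.round(3).tolist(),np.round(o['q'],2))
cv2.imwrite('pics/m6.png',np.hstack([cv2.resize(c['image'],(533,400)),cv2.resize(s['image'][170:310,170:263],(266,400))])[:,:,::-1])
E
```

```text
25.9333 [0.62374432 0.17958196 0.19547366] [[0.239, 0.971, -0.0], [0.971, -0.239, -0.001], [-0.001, 0.0, -1.0]] [ 0.02  0.53 -0.56  1.63  0.31  1.08 -0.87]
```

View pics/m6.png

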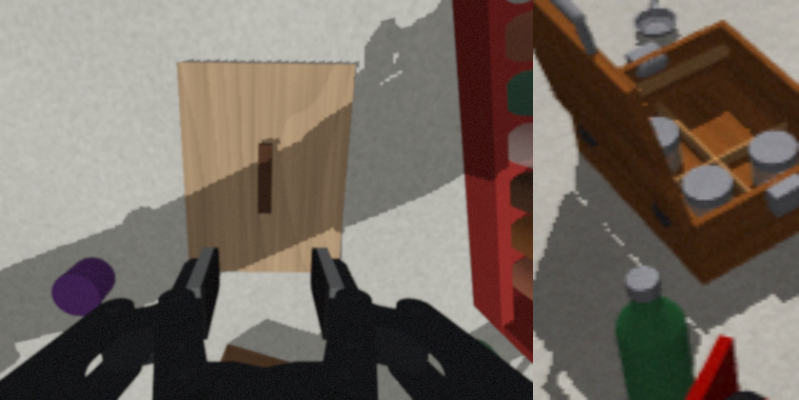

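Three jars stand in the chest. In the wrist picture the ridge top spans about (259–272, 141–213) and the board's far corners are (179,62) and (357,63).

```bash
python3 - <<'E'
from h import *
import pickle
c,s,t=pickle.load(open('w6.pkl','rb')); f=533/560
A=ray(c,np.array((266,142))/f,.02);B=ray(c,np.array((265,213))/f,.02)
print(A,B,np.linalg.norm(A-B),(A+B)/2,np.degrees(np.arctan2(*(A-B)[[1,0]]))-90)
C=np.array([ray(c,np.array(p)/f,.008) for p in[(178.5,62),(357,63.5),(342,271),(189,271)]])
print(C.mean(0),np.linalg.norm(C-np.roll(C,-1,0),axis=1),np.degrees(np.arctan2(*(C[1]-C[0])[[1,0]])))
b=(A+B)/2; go([b[0],b[1],.015],-14)
# two-view height of the ridge
w2=pickle.load(open('w2.pkl','rb'))[0]; print(tri(c,np.array((265.5,177.5))/f,w2,np.array((250,247))/f))
E
```

```text
[0.63412297 0.21565927 0.02      ] [0.6163497 0.1464579 0.02     ] 0.07144730641186806 [0.62523633 0.18105859 0.02      ] -14.40417997252004
[0.62620884 0.18019716 0.008     ] [0.16487604 0.21438892 0.17016575 0.21559029] -14.096754095613356
shift [  1.9   1.1 180.5] turn [0.  0.  0.2]
[0.6249246  0.17967053 0.00660072]
```

Request:
{"name": "step_arm", "arguments": {"increments": [[[-0.4,2,1,25,0,0,0],[-0.4,2,1,50,0,0,0],[-0.4,2,1,75,0,0,0],[-0.4,2,1,100,0,0,0],[-0.4,2,1,125,0,0,0],[-0.4,2,1,148,0,0,0],[-0.4,2,1,165,0,0,0],[-0.4,2,1,178,0,0,0],[-0.4,2,1,184,0,0,0],[-0.4,2,1,184,0,0,0]]]}}

```text
t: 26.77
eef_pos: [0.6245, 0.1822, 0.0102]
tool_rot: [-0.0, 0.787, 0.617, -0.001]
contact_force: [-1.0, -0.2, 0.5]
gripper_width: 0.305
grasp_force: 0.0
```

Request:
{"name": "step_arm", "arguments": {"increments": [[[-0.4,0,0,1,0,0,0],[-1,0,0,1,0,0,0],[-1,0,0,1,0,0,0],[-1,0,0,1,0,0,0],[-1,0,0,1,0,0,0],[-1,0,0,1,0,0,0]]], "force": 70}}

```text
t: 27.27
eef_pos: [0.626, 0.1835, 0.0117]
tool_rot: [0.0, 0.787, 0.617, 0.001]
contact_force: [-1.6, -0.9, 6.6]
gripper_width: 0.134
grasp_force: 69.9
```

```bash
python3 - <<'E'
from h import *
o,e,R=pose();print(o['t'],e,o['contact_force'],o['gripper_width'])
go([.5434,-.1647,.15],-32.9)
E
```

```text
27.2667 [0.6260164  0.18348717 0.01172003] [-1.62408264 -0.86972885  6.59531956] 0.1342790542394641
shift [-357.7    2.9 -138.6] turn [ 0.1 -0.1 19.1]
```

Request:
{"name": "step_arm", "arguments": {"increments": [[[-1,0,0,-10,0,0,0],[-1,0,0,-30,0,0,0],[-1,0,0,-55,0,0,0],[-1,0,0,-80,0,0,0],[-1,0,0,-105,0,0,0],[-1,-20,0,-139,0,0,0],[-1,-45,0,-139,0,0,0],[-1,-75,1,-139,0,0,0],[-1,-105,1,-139,0,0,0],[-1,-135,1,-139,0,0,0]]]}}

```text
t: 28.1
eef_pos: [0.5933, 0.0506, 0.15]
tool_rot: [0.0, 0.787, 0.617, 0.0]
contact_force: [0.3, -1.0, -1.4]
gripper_width: 0.135
grasp_force: 68.9
```

Request:
{"name": "step_arm", "arguments": {"increments": [[[-1,-30,0,0,0,0,2.5],[-1,-60,1,0,0,0,5],[-1,-90,1,0,0,0,7.5],[-1,-120,1,0,0,0,10],[-1,-150,1,0,0,0,12.5],[-1,-178,2,0,0,0,15],[-1,-202,2,0,0,0,17],[-1,-217,2,0,0,0,19],[-1,-222,2,0,0,0,19],[-1,-222,2,0,0,0,19]]]}}

```text
t: 28.93
eef_pos: [0.5427, -0.165, 0.1495]
tool_rot: [0.0, 0.878, 0.478, -0.0]
contact_force: [0.8, 0.9, -0.7]
gripper_width: 0.134
grasp_force: 68.9
```

```bash
python3 - <<'E'
from h import *
import pickle
c=snap('wrist');pickle.dump(c,open('w7.pkl','wb'))
o,e,R=pose();print(o['t'],e,R.round(3).tolist(),o['contact_force'],o['gripper_width'],np.round(o['q'],2))
cv2.imwrite('pics/w7.png',c['image'][:,:,::-1])
x=(.5434,-.1647,-.5744)
print('rim in corners',[proj(c,c2w(p,*x)).round().tolist() for p in[(-.087,-.112,.08),(-.087,.112,.08),(.087,.112,.08),(.087,-.112,.08)]])
print('board top pred',[proj(c,e+R@np.array([a,b,-.0017])).round().tolist() for a,b in[(.108,-.083),(.108,.083),(-.108,.083),(-.108,-.083)]])
go([.5434,-.1647,.1],-32.9)
E
```

```text
28.9833 [ 0.54325801 -0.16331173  0.14950384] [[0.54, 0.841, 0.0], [0.841, -0.54, 0.001], [0.001, -0.0, -1.0]] [-0.29311498  0.52779635 -1.66163553] 0.1351464831460848 [ 0.53  0.43 -0.45  1.87  0.23  0.89 -0.59]
rim in corners [[160.0, 369.0], [120.0, 33.0], [436.0, 34.0], [395.0, 369.0]]
board top pred [[43.0, 4.0], [506.0, 3.0], [431.0, 456.0], [123.0, 457.0]]
shift [-1.1  0.9 49.5] turn [-0.  -0.   0.2]
```

View pics/w7.png

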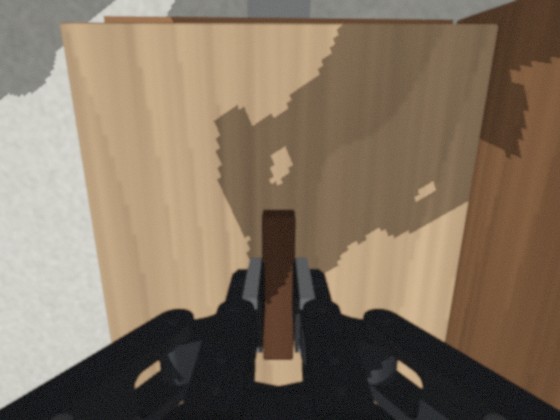

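The view shows the board held by its ridge: far corners at (64,25) and (496,25), side edges passing (110,335) and (448,335), ridge top from (263..295,211) to (263..293,359). I'll fit the board's pose in the gripper.

```bash
python3 - <<'E'
from h import *
import pickle
from scipy.optimize import least_squares
c=pickle.load(open('w7.pkl','rb'));o,e,R=pose()
# board frame: x_b along tool x (long), y_b along tool y, z along tool z (down); top at z=0
pts=[((64,25),(.108,-.083,0)),((496,25),(.108,.083,0)),((263,211),(.035,-.007,-.012)),((295,211),(.035,.007,-.012)),((263,359),(-.035,-.007,-.012)),((293,359),(-.035,.007,-.012))]
lines=[((110,335),-.083),((448,335),.083)]
def P_(p,q): return proj(c,e+R@(p[:3]+Ro.from_rotvec(p[3:]).apply(q)))
def res(p):
    r=[P_(p,np.array(q))-uv for uv,q in pts]
    r=list(np.ravel(r))
    for uv,y in lines:
        a,b=P_(p,np.array([.1,y,0])),P_(p,np.array([-.06,y,0])); d=(b-a)/np.linalg.norm(b-a); w=np.array(uv)-a
        r.append(d[0]*w[1]-d[1]*w[0])
    r+=[(p[2]-.0037)/.001]
    return np.array(r)
s=least_squares(res,[0,0,.0037,0,0,0])
print((s.x[:3]*1e3).round(1),np.degrees(s.x[3:]).round(2),res(s.x).round(1))
E
```

```text
[-4.4  1.2  4.2] [-0.41 -1.68  0.24] [ 1.6 -2.1 -1.5 -1.7 -1.4  2.   0.8  2.1  0.1 -0.1  0.4  0.1  0.2 -0.2
  0.5]
```

Request:
{"name": "step_arm", "arguments": {"increments": [[[-1,2,0,10,0,0.8,0],[-1,2,0,20,0,1.7,0],[-1,2,0,30,0,1.7,0],[-1,2,0,40,0,1.7,0],[-1,2,0,48,0,1.7,0],[-1,2,0,53,0,1.7,0],[-1,2,0,57,0,1.7,0],[-1,2,0,60,0,1.7,0],[-1,2,0,63,0,1.7,0],[-1,2,0,63,0,1.7,0]]]}}

```text
t: 29.82
eef_pos: [0.5447, -0.162, 0.0862]
tool_rot: [-0.007, 0.878, 0.479, 0.014]
contact_force: [1.3, 2.0, -1.6]
gripper_width: 0.139
grasp_force: 69.0
```

```bash
python3 - <<'E'
from h import *
import pickle
c=snap('wrist');s=snap('scene');pickle.dump([c,s],open('w8.pkl','wb'))
o,e,R=pose();print(o['t'],e,R.round(3).tolist(),o['contact_force'],o['torque'],o['gripper_width'])
cv2.imwrite('pics/m8.png',np.hstack([cv2.resize(c['image'],(533,400)),cv2.resize(s['image'][170:310,170:300],(266,400))])[:,:,::-1])
E
```

```text
29.9167 [ 0.54464741 -0.16217431  0.08657339] [[0.541, 0.841, 0.017], [0.841, -0.541, 0.025], [0.03, 0.001, -1.0]] [ 1.06324308  2.28685127 -1.63958361] [ 0.44219048 -0.30155103  0.02338368] 0.13482544592560422
```

View pics/m8.png

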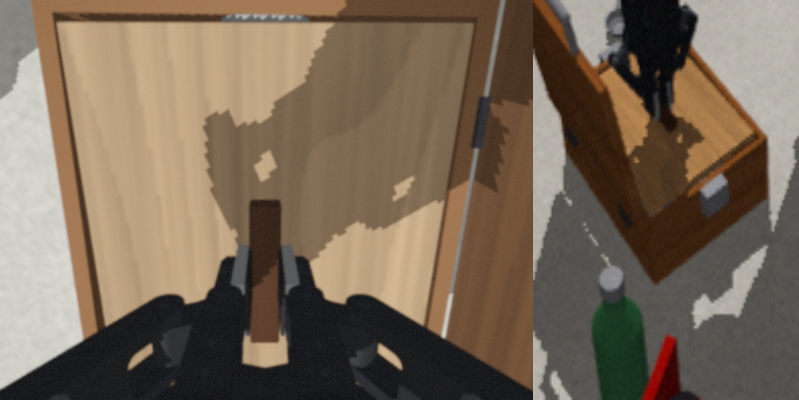

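The board sits inside the rim with a gap visible all round and the far catch at (265,17). Pressing down.

Request:
{"name": "step_arm", "arguments": {"increments": [[[-1,0,0,3,0,0,0],[-1,0,0,6,0,0,0],[-1,0,0,9,0,0,0],[-1,0,0,12,0,0,0],[-1,0,0,14,0,0,0],[-1,0,0,16,0,0,0],[-1,0,0,18,0,0,0],[-1,0,0,18,0,0,0]]]}}

```text
t: 30.58
eef_pos: [0.544, -0.162, 0.0678]
tool_rot: [-0.007, 0.878, 0.479, 0.013]
contact_force: [0.1, 1.0, -1.8]
gripper_width: 0.135
grasp_force: 68.9
```

Request:
{"name": "step_arm", "arguments": {"increments": [[[-1,0,0,2,0,0,0],[-1,0,0,4,0,0,0],[-1,0,0,5,0,0,0],[-1,0,0,5,0,0,0]]]}}

```text
t: 30.92
eef_pos: [0.5442, -0.1621, 0.0675]
tool_rot: [-0.006, 0.878, 0.479, 0.012]
contact_force: [-17.0, 3.4, 40.9]
gripper_width: 0.134
grasp_force: 74.3
```

```bash
python3 - <<'E'
from h import *
import pickle
c=snap('wrist');pickle.dump(c,open('w9.pkl','wb'))
o,e,R=pose();print(o['t'],e,R.round(3).tolist(),o['contact_force'],o['torque'],o['gripper_width'])
x=(.5434,-.1647,-.5744)
I=c['image'].copy()
for z,col in((.064,(255,0,0)),(.072,(0,255,0))):
    q=np.array([proj(c,c2w((a,b,z),*x)) for a,b in[(-.083,-.108),(-.083,.108),(.083,.108),(.083,-.108)]])
    print(z,q.round().tolist())
    cv2.polylines(I,[q.round().astype(int)],True,col,1)
cv2.imwrite('pics/w9.png',I[:,:,::-1])
E
```

```text
30.9667 [ 0.54418384 -0.16214637  0.06751117] [[0.541, 0.841, 0.015], [0.84, -0.541, 0.023], [0.027, 0.0, -1.0]] [-16.55871171   2.63967581  40.76914709] [0.61481303 3.67596355 0.02464756] 0.13363442504038608
0.064 [[127.0, 459.0], [63.0, 22.0], [495.0, 23.0], [429.0, 459.0]]
0.072 [[120.0, 473.0], [50.0, 17.0], [508.0, 18.0], [436.0, 473.0]]
```

View pics/w9.png

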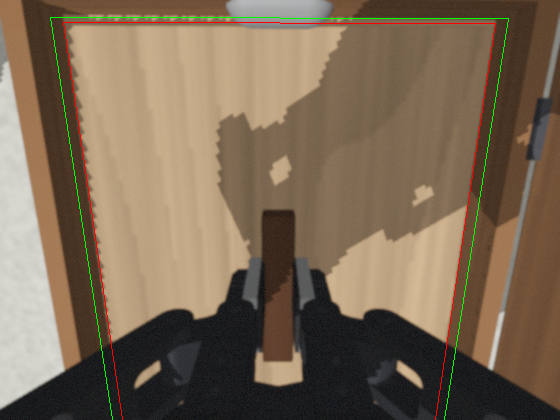

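It hit a hard stop at TCP z 0.0675 (41 N). The board outline matches the red seated outline, with the far catch over the board edge. I'll release, rise and check both ends.

Request:
{"name": "step_arm", "arguments": {"increments": [[[-1,0,0,-4,0,0,0],[-0.4,0,0,-4,0,0,0],[-0.4,0,0,-4,0,0,0],[-0.4,0,0,-4,0,0,0],[-0.4,0,0,-15,0,0,0],[-0.4,0,0,-45,0,-1.7,0],[-0.4,0,0,-85,0,-1.7,0],[-0.4,-20,0,-125,0,-1.7,0],[-0.4,-40,0,-165,0,-1.7,0],[-0.4,-60,0,-200,0,-1.7,0]]]}}

```text
t: 31.8
eef_pos: [0.51, -0.215, 0.2599]
tool_rot: [0.0, 0.877, 0.48, 0.0]
contact_force: [0.6, -1.6, -0.0]
gripper_width: 0.302
grasp_force: 0.0
```

```bash
python3 - <<'E'
from h import *
import pickle
c=snap('wrist');s=snap('scene');t=snap('top');pickle.dump([c,s,t],open('w10.pkl','wb'))
o,e,R=pose();print(o['t'],e,R.round(3).tolist(),o['contact_force'])
x=(.5434,-.1647,-.5744)
for z in (.064,):
    print([proj(c,c2w((a,b,z),*x)).round().tolist() for a,b in[(-.083,-.108),(-.083,.108),(.083,.108),(.083,-.108)]])
cv2.imwrite('pics/m10.png',np.hstack([cv2.resize(c['image'],(533,400)),cv2.resize(s['image'][170:310,170:300],(266,400))])[:,:,::-1])
E
```

```text
31.95 [ 0.51104807 -0.21773856  0.26096939] [[0.544, 0.839, 0.006], [0.839, -0.544, -0.003], [0.0, 0.007, -1.0]] [ 0.13057323  0.19332666 -0.24414823]
[[197.0, 229.0], [181.0, -10.0], [376.0, -9.0], [358.0, 230.0]]
```

View pics/m10.png

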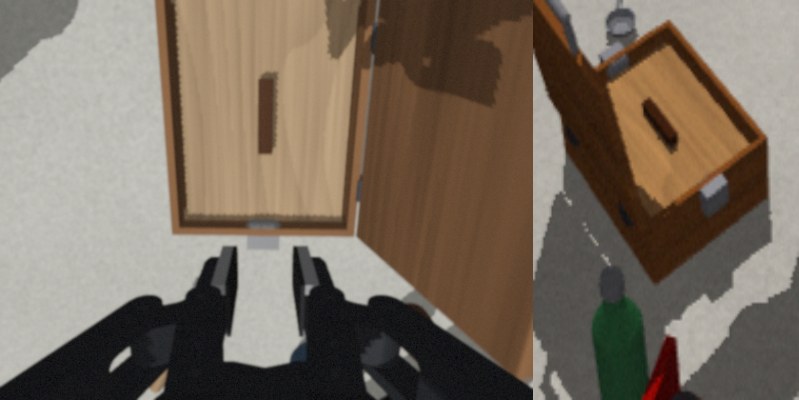

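The near end's height is unclear from pixels, so I'll touch it with shut fingers. The contact height is the measurement, and the push seats it if it stands up.

```bash
python3 - <<'E'
from h import *
go([.4972,-.2361,.09],-32.9)
import pickle
c,s,t=pickle.load(open('w10.pkl','rb'))
g=cv2.cvtColor(c['image'],cv2.COLOR_RGB2GRAY)
for v in(150,200,215):print(v,g[v,180:205].tolist(),g[v,350:385].tolist())
print(g[215:245,300].tolist())
x=(.5434,-.1647,-.5744)
print([[proj(c,c2w((a,b,z),*x)).round(1).tolist() for a in(-.083,.083)] for z in(.064,.078) for b in(-.04,-.085,-.1,-.108)])
E
```

```text
shift [-23.   -2.7 170.9] turn [ 0.4 -0.  -0.1]
150 [112, 102, 84, 64, 48, 46, 46, 49, 51, 50, 49, 66, 93, 115, 135, 144, 148, 149, 152, 153, 151, 151, 149, 148, 148] [160, 160, 161, 162, 161, 162, 159, 158, 155, 155, 153, 151, 146, 142, 123, 91, 72, 68, 67, 70, 62, 70, 83, 95, 110, 112, 112, 110, 112, 113, 114, 115, 113, 105, 91]
200 [111, 110, 110, 109, 105, 94, 70, 46, 49, 46, 49, 48, 47, 53, 73, 107, 133, 141, 143, 144, 149, 152, 152, 150, 148] [162, 161, 161, 161, 158, 156, 158, 156, 154, 148, 127, 96, 69, 62, 66, 64, 67, 76, 89, 102, 109, 110, 110, 100, 92, 75, 70, 74, 71, 72, 73, 76, 74, 72, 74]
215 [113, 111, 110, 111, 109, 106, 89, 71, 53, 51, 42, 46, 48, 50, 51, 75, 105, 132, 140, 143, 144, 146, 149, 152, 149] [160, 162, 159, 158, 160, 158, 156, 156, 147, 124, 92, 69, 65, 67, 66, 68, 79, 95, 104, 108, 107, 107, 107, 113, 132, 154, 158, 136, 100, 74, 70, 73, 69, 72, 72]
[156, 159, 157, 159, 159, 159, 160, 161, 156, 150, 135, 118, 101, 98, 94, 91, 80, 73, 65, 58, 55, 55, 49, 54, 71, 88, 102, 110, 111, 113]
[[[192.9, 163.1], [363.3, 163.9]], [[195.8, 207.5], [359.9, 208.1]], [[196.8, 221.5], [358.9, 222.2]], [[197.3, 228.9], [358.3, 229.5]], [[189.4, 165.5], [366.8, 166.3]], [[192.6, 211.5], [363.2, 212.2]], [[193.6, 226.1], [362.0, 226.7]], [[194.2, 233.7], [361.4, 234.3]]]
```

The numbers fit a seated board: edge spacing 163.5 px against 163.1 predicted at z=0.064, where a raised end would give about 170. A quick touch of the near end will confirm it.

Request:
{"name": "step_arm", "arguments": {"increments": [[[-1,-23,-3,30,0,0,0],[-1,-23,-3,60,0,0,0],[-1,-23,-3,90,0,0,0],[-1,-23,-3,115,0,0,0],[-1,-23,-3,140,0,0,0],[-1,-23,-3,160,0,0,0],[-1,-23,-3,174,0,0,0],[-1,-23,-3,184,0,0,0],[-1,-23,-3,191,0,0,0],[-1,-23,-3,195,0,0,0]]]}}

```text
t: 32.78
eef_pos: [0.4947, -0.232, 0.0638]
tool_rot: [-0.001, 0.878, 0.479, -0.001]
contact_force: [-20.0, 7.8, 63.9]
gripper_width: -0.002
grasp_force: 32.2
```

Request:
{"name": "step_arm", "arguments": {"increments": [[[-1,0,0,2,0,0,0],[-1,0,0,4,0,0,0],[-1,0,0,4,0,0,0]]]}}

```text
t: 33.03
eef_pos: [0.4947, -0.232, 0.0638]
tool_rot: [0.0, 0.878, 0.479, -0.002]
contact_force: [-22.2, 8.9, 59.4]
gripper_width: 0.003
grasp_force: 29.9
```

The near end is seated too (contact at 0.0638). Now up and over to the lid bar.

Request:
{"name": "step_arm", "arguments": {"increments": [[[-1,0,0,-20,0,0,0],[-1,0,0,-60,0,0,0],[-1,0,0,-100,0,0,0],[-1,0,0,-140,0,0,0],[-1,0,0,-180,0,0,0],[-1,0,0,-220,0,0,0],[-1,0,0,-260,0,0,0],[-1,0,0,-290,0,0,0],[-0.35,0,0,-310,0,0,0],[-0.35,0,0,-310,0,0,0]]]}}

```text
t: 33.87
eef_pos: [0.4974, -0.2331, 0.374]
tool_rot: [0.004, 0.878, 0.479, 0.003]
contact_force: [1.5, 0.1, -0.0]
gripper_width: 0.272
grasp_force: 0.0
```

Request:
{"name": "step_arm", "arguments": {"increments": [[[-0.35,15,26,0,0,0,0],[-0.35,30,53,0,0,0,0],[-0.35,45,80,0,0,0,0],[-0.35,60,106,0,0,0,0],[-0.35,72,128,0,0,0,0],[-0.35,80,142,0,0,0,0],[-0.35,80,142,0,0,0,0],[-0.35,80,142,0,0,0,0]]]}}

```text
t: 34.53
eef_pos: [0.658, -0.2418, 0.3667]
tool_rot: [-0.001, 0.878, 0.479, -0.001]
contact_force: [0.2, 0.1, -0.1]
gripper_width: 0.322
grasp_force: 0.0
```

```bash
python3 - <<'E'
from h import *
import pickle
c=snap('wrist');pickle.dump(c,open('w11.pkl','wb'))
o,e,R=pose();print(o['t'],e,o['gripper_width'],o['contact_force'])
x=(.5434,-.1647,-.5744)
for th in(1.70,1.75):
    b=c2w(lidpt(.228,0,.007,th),*x);print(th,b,proj(c,b),proj(c,c2w(lidpt(.228,.04,.007,th),*x)))
go([b[0],b[1],.285],-32.9)
g=cv2.cvtColor(c['image'],cv2.COLOR_RGB2GRAY);p=proj(c,c2w(lidpt(.228,.04,.007,1.75),*x)).round().astype(int)
print(g[p[1],p[0]-60:p[0]+60:2].tolist())
I=c['image'].copy()
cv2.circle(I,tuple(int(v) for v in p),3,(255,0,0),1);cv2.imwrite('pics/w11.png',I[:,:,::-1])
E
```

```text
34.5833 [ 0.65740364 -0.24225278  0.36744276] 0.3254643365136198 [-0.15158832 -0.73032021  0.55408233]
1.7 [ 0.65364405 -0.23604927  0.30519767] [266.42803891 226.81783248] [266.0345915  162.65893967]
1.75 [ 0.66305489 -0.24213991  0.30310107] [284.41198039 225.77338555] [285.03073706 162.17536967]
shift [ 3.2  4.8 82.4] turn [-0.1  0.   0.2]
[153, 154, 153, 145, 140, 117, 103, 106, 103, 78, 66, 71, 73, 72, 75, 77, 79, 75, 77, 76, 84, 98, 101, 106, 107, 119, 139, 137, 101, 84, 83, 80, 80, 76, 78, 99, 111, 111, 110, 112, 112, 109, 108, 108, 108, 106, 110, 124, 157, 175, 173, 176, 178, 177, 173, 176, 175, 179, 179, 177]
```

View pics/w11.png

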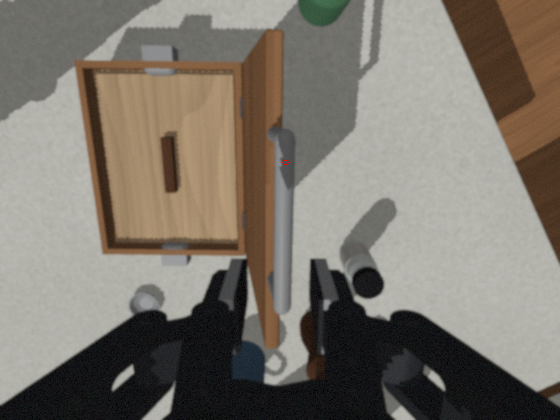

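The bar runs vertically at u≈284, matching the prediction (285,162), and the board lies flush in the chest. Gripping the bar.

Request:
{"name": "step_arm", "arguments": {"increments": [[[-0.35,3,5,10,0,0,0],[-0.35,3,5,25,0,0,0],[-0.35,3,5,40,0,0,0],[-0.35,3,5,55,0,0,0],[-0.35,3,5,68,0,0,0],[-0.35,3,5,77,0,0,0],[-0.35,3,5,82,0,0,0],[-0.35,3,5,82,0,0,0]]]}}

```text
t: 35.25
eef_pos: [0.663, -0.2429, 0.2851]
tool_rot: [-0.001, 0.878, 0.479, -0.001]
contact_force: [0.4, -0.9, 0.1]
gripper_width: 0.327
grasp_force: 0.0
```

Request:
{"name": "step_arm", "arguments": {"increments": [[[-1,0,0,0,0,0,0],[-1,0,0,0,0,0,0],[-1,0,0,0,0,0,0],[-1,0,0,0,0,0,0],[-1,0,0,0,0,0,0],[-1,0,0,0,0,0,0]]], "force": 30}}

```text
t: 35.75
eef_pos: [0.6618, -0.2417, 0.2868]
tool_rot: [-0.002, 0.878, 0.479, -0.002]
contact_force: [-8.0, 3.2, 1.1]
gripper_width: 0.124
grasp_force: 29.5
```

```bash
python3 th.py; python3 - <<'E'
from h import *
p0=lidpt(.228,0,.007,1.745)
for th in np.r_[1.65:.05:-.16,.05,.02,0]:
    print(round(th,2),((lidpt(.228,0,.007,th)-p0)[[0,2]]*1e3).round(0))
E
```

```text
35.75 [ 0.66179818 -0.24167303  0.28684754] [-7.98148678  3.20037277  1.06418726] 0.12436066783174861
0.14121930281113393 0.225847537934261 0.23052838077623924 1.741965220557265
1.65 [-21.   3.]
1.49 [-58.   4.]
1.33 [-94.  -0.]
1.17 [-129.  -11.]
1.01 [-162.  -27.]
0.85 [-192.  -47.]
0.69 [-218.  -73.]
0.53 [-240. -102.]
0.37 [-256. -134.]
0.21 [-268. -169.]
0.05 [-274. -205.]
0.02 [-274. -212.]
0.0 [-274. -216.]
```

Request:
{"name": "step_arm", "arguments": {"increments": [[[-1,0,-10,-2,0,0,0],[-1,0,-25,-4,0,0,0],[-1,0,-42,-4,0,0,0],[-1,0,-58,-4,0,0,0],[-1,0,-76,-2,0,0,0],[-1,0,-94,0,0,0,0],[-1,0,-112,5,0,0,0],[-1,0,-129,11,0,0,0],[-1,0,-146,18,0,0,0],[-1,0,-162,27,0,0,0]]]}}

```text
t: 36.58
eef_pos: [0.5289, -0.1542, 0.2622]
tool_rot: [0.002, 0.878, 0.479, 0.003]
contact_force: [2.3, 0.3, 3.1]
gripper_width: 0.124
grasp_force: 31.0
```

Request:
{"name": "step_arm", "arguments": {"increments": [[[-1,0,-11,7,0,0,0],[-1,0,-21,13,0,0,0],[-1,0,-30,20,0,0,0],[-1,0,-43,32,0,0,0],[-1,0,-56,46,0,0,0],[-1,0,-67,60,0,0,0],[-1,0,-78,75,0,0,0],[-1,0,-86,90,0,0,0],[-1,0,-94,107,0,0,0],[-1,0,-94,107,0,0,0]]]}}

```text
t: 37.42
eef_pos: [0.4472, -0.1007, 0.1513]
tool_rot: [-0.001, 0.877, 0.48, 0.001]
contact_force: [-1.0, 9.2, -0.7]
gripper_width: 0.127
grasp_force: 32.8
```

```bash
python3 th.py
```

```text
37.4167 [ 0.44719295 -0.10070429  0.15125008] [-1.01961405  9.24269984 -0.68002277] 0.12671674437608438
-0.11553845308193884 0.09025008353304438 0.22906662306817477 0.3742771873775034
```

Request:
{"name": "step_arm", "arguments": {"increments": [[[-1,0,-3,9,0,0,0],[-1,0,-6,18,0,0,0],[-1,0,-9,27,0,0,0],[-1,0,-11,36,0,0,0],[-1,0,-13,45,0,0,0],[-1,0,-15,53,0,0,0],[-1,0,-16,60,0,0,0],[-1,0,-17,66,0,0,0],[-1,0,-18,71,0,0,0],[-1,0,-18,75,0,0,0]]]}}

```text
t: 38.25
eef_pos: [0.4321, -0.0909, 0.0775]
tool_rot: [-0.002, 0.877, 0.48, 0.0]
contact_force: [-5.8, 12.6, 2.6]
gripper_width: 0.127
grasp_force: 34.5
```

Request:
{"name": "step_arm", "arguments": {"increments": [[[-1,0,0,3,0,0,0],[-1,0,0,6,0,0,0],[-1,0,0,9,0,0,0],[-1,0,0,11,0,0,0],[-1,0,0,12,0,0,0],[-1,0,0,12,0,0,0]]]}}

```text
t: 38.75
eef_pos: [0.4315, -0.0905, 0.0654]
tool_rot: [-0.002, 0.877, 0.48, -0.0]
contact_force: [-6.7, 13.1, -1.4]
gripper_width: 0.126
grasp_force: 34.5
```

```bash
python3 th.py
```

```text
38.75 [ 0.43149464 -0.09052869  0.06537335] [-6.7260321  13.06207074 -1.35193906] 0.12619298536201132
-0.13424619733744497 0.004373350975169735 0.22928790895385387 -0.011617334365623355
```

Request:
{"name": "step_arm", "arguments": {"increments": [[[-1,0,0,2,0,0,0],[-1,0,0,4,0,0,0],[-1,0,0,5,0,0,0],[-1,0,0,5,0,0,0]]]}}

```text
t: 39.08
eef_pos: [0.4315, -0.0906, 0.0628]
tool_rot: [-0.001, 0.877, 0.48, -0.001]
contact_force: [-17.9, 15.0, 39.6]
gripper_width: 0.127
grasp_force: 39.6
```

```bash
python3 th.py
```

```text
39.0833 [ 0.4315093  -0.09063468  0.0627947 ] [-17.90804979  15.02899176  39.64824461] 0.12748498131900213
-0.13417630653363752 0.0017947010795112822 0.22918333366186247 -0.022861179968954797
```

The lid is firm on the rim. I'll ease off, open and rise clear.

Request:
{"name": "step_arm", "arguments": {"increments": [[[-1,0,0,-3,0,0,0],[-0.35,0,0,-3,0,0,0],[-0.35,0,0,-3,0,0,0],[-0.35,0,0,-3,0,0,0],[-0.35,0,0,-3,0,0,0],[-0.35,0,0,-15,0,0,0],[-0.35,0,0,-40,0,0,0],[-0.35,0,0,-75,0,0,0],[-0.35,0,0,-110,0,0,0],[-0.35,0,0,-150,0,0,0]]]}}

```text
t: 39.92
eef_pos: [0.4325, -0.0946, 0.2113]
tool_rot: [-0.001, 0.878, 0.479, -0.0]
contact_force: [0.2, -1.0, -0.2]
gripper_width: 0.325
grasp_force: 0.0
```

```bash
python3 - <<'E'
from h import *
o,e,R=pose();print(o['t'],e,o['contact_force'],o['gripper_width'])
c=snap('wrist');s=snap('scene')
x=(.5434,-.1647,-.5744)
# lid angle check: bar column profile in wrist image vs prediction, lid front corners
g=cv2.cvtColor(c['image'],cv2.COLOR_RGB2GRAY)
for th in(0,.05,.2):
    q=[proj(c,c2w(lidpt(.228,y,.007,th),*x)) for y in(0.03,)]+[proj(c,c2w(lidpt(.19,.08,.013,th),*x))];print(th,np.round(q,1).tolist())
    if th==0:
        for p in q: u,v=p.round().astype(int);print(g[v,u-20:u+20].tolist())
E
```

```text
39.9167 [ 0.43252722 -0.09463157  0.21129848] [ 0.17117764 -1.04956107 -0.17019305] 0.3250987025258735
0 [[275.3, 164.0], [328.6, 95.5]]
[172, 171, 170, 172, 175, 175, 176, 177, 177, 176, 173, 160, 142, 131, 134, 138, 142, 141, 143, 141, 136, 132, 124, 118, 109, 100, 102, 128, 156, 170, 176, 173, 174, 172, 173, 171, 171, 172, 173, 173]
[106, 109, 107, 107, 104, 100, 88, 73, 62, 58, 56, 51, 47, 46, 55, 61, 51, 50, 50, 50, 53, 54, 62, 62, 64, 67, 65, 64, 64, 64, 61, 62, 65, 62, 66, 73, 88, 100, 109, 114]
0.05 [[276.0, 166.5], [331.8, 95.1]]
0.2 [[283.9, 175.4], [347.6, 94.0]]
```

To be sure the lid stayed shut, I'll touch its front edge from above with shut fingers; contact is expected at z≈0.093.

Request:
{"name": "step_arm", "arguments": {"increments": [[[-1,0,20,0,0,0,0],[-1,0,40,0,0,0,0],[-1,0,57,10,0,0,0],[-1,0,57,35,0,0,0],[-1,0,57,60,0,0,0],[-1,0,57,80,0,0,0],[-1,0,57,98,0,0,0],[-1,0,57,108,0,0,0],[-1,0,57,114,0,0,0],[-1,0,57,117,0,0,0]]]}}

```text
t: 40.85
eef_pos: [0.4809, -0.1255, 0.0929]
tool_rot: [-0.0, 0.878, 0.479, -0.001]
contact_force: [-9.5, 0.7, 26.3]
gripper_width: -0.006
grasp_force: 13.7
```

Request:
{"name": "step_arm", "arguments": {"increments": [[[-1,0,0,1,0,0,0],[-1,0,0,2,0,0,0],[-1,0,0,2,0,0,0]]]}}

```text
t: 41.1
eef_pos: [0.4808, -0.1255, 0.093]
tool_rot: [0.0, 0.878, 0.479, -0.001]
contact_force: [-7.6, 2.4, 12.6]
gripper_width: -0.001
grasp_force: 6.5
```

Contact at 0.093, so the lid is shut. Rising clear and handing in.

Request:
{"name": "step_arm", "arguments": {"increments": [[[-1,0,0,-10,0,0,0],[-1,0,0,-40,0,0,0],[-1,0,0,-80,0,0,0],[-1,0,0,-120,0,0,0],[-1,0,0,-150,0,0,0],[-1,0,0,-150,0,0,0],[-1,0,0,-150,0,0,0]]]}}

```text
t: 41.68
eef_pos: [0.4829, -0.1257, 0.2444]
tool_rot: [0.002, 0.878, 0.479, 0.002]
contact_force: [0.2, 0.1, -1.2]
gripper_width: -0.002
grasp_force: 0.0
```

```bash
python3 -c "
from h import *
print(pose()[1]);print(bot.hand_in())"
```

```text
[ 0.48290835 -0.12569683  0.24439738]
the job is handed in; nothing more can be done
None
```

The job is handed in at 41.7 s, no verdict returned: all three jars found are in separate compartments, the board is seated on both ledges and the lid is shut, both confirmed by touch.

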